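# Clear up the casting bench

### The arm

A 7-joint arm with a two-finger parallel gripper is mounted at the origin on a cart in front of the work surface, level with it; the furniture and walls round the work are solid. World frame = base frame: x ahead of the robot, y to its left, z up, the work surface at z = 0. Lengths are in m, angles in rad, forces in N, time in s.
With the tool pointing down it reaches from about 0.4 to 0.9 m from the base axis. Payload 5.5 kg.
Tool frame: the origin (TCP) lies at the very end of the fingers, on their centre line; the grasp point (between the pads) lies 19 mm behind it (grip_depth is the distance from the TCP to the grasp point, in m); z points along the fingers, y is the line along which they close (so a half turn about z gives the same grasp; the last joint's range is limited). The gripper opens to 92 mm and grips with 3 to 60 N. Pads are 19 mm wide; open, the fingers measure 130 mm over their backs; the gripper's body (75 mm by 190 mm) begins 47 mm behind the grasp point.
Start: joints at [1.572, 0.501, -0.427, 1.55, 0.221, 1.138, -0.21], TCP at [0.168, -0.628, 0.227] pointing down, gripper open.
Joint ranges: [-2.88, 2.88], [-0.31, 2.03], [-1.54, 1.56], [0.2, 2.42], [-1.41, 4.55], [0.19, 2.02], [-2.57, 2.57]. Speed limits (rad/s): [2.57, 2.57, 3.14, 3.14, 3.14, 3.14, 3.14].

### API

Orientations are given as a rotation vector (axis times angle).
In Python, from rig import get_state, snapshot, hand_in, grip_depth gives the robot as it stands.
- The arm moves only by the tool move_arm, never from a script. Its argument "commands" is a list of rows, each a list of 6 numbers: the shift along the tool's x, y, z as a fraction of full scale, then the turn, a rotation vector about the tool's x, y, z as a fraction of full scale. A call has 1 to 20 rows; each row is the pose to reach, as a shift and turn from the pose commanded when the call began, along the tool's axes at that moment; what a row does not reach only later rows make up. Full scale, the value 1, is 0.15 m for a shift and 120 degrees for a turn. A row lasts 1/10 s, in which the tool goes at most 50 mm and 8.59 degrees, less where a joint would pass 70% of its speed; a pose out of reach is approached as far as the arm can. A call with a number of a shift or a turn outside -1 to 1 is refused whole. A call with a gripper value outside its range is refused whole. "hand" is the closure, from 0 (fully open) to 1 (shut), set as the call begins (left out, the last holds). The fingers move at their own pace and stop on an object; "force" is the grip in N (left out, the last holds). Time passes only in rows, so rows that repeat a pose let the fingers close. It gives the time, the measured TCP pose, the force, the opening and the grip force at its end, in the units of the state.
- get_state(): the state, without advancing time (a new reading comes with each control period).
- snapshot(name): name is "side" or "top"; returns a dict with "pixels" (400x640x3 uint8, red, green, blue), "vfov" (degrees; the focal length in pixels is half the picture's height over the tangent of half this angle, whatever the lens; pixels are square), "cx", "cy" (the principal point, pixels), "world_from_camera" (4x4, takes a point from camera to world coordinates). Camera axes: x right, y up, looking along -z (the intrinsics and any distortion apply to the point x, -y, -z); pixel columns grow to the right and rows downward; lengths in m; the calibration is good to about 2 mm. A picture is of the moment at which its call begins. There is no depth.
- hand_in(): hands the job in; it is judged then, once.
The state is a dict: "time_s": time; "q": joint angles; "qvel": joint speeds; "effort": joint torques, N m; "tool_pos": TCP position; "orientation": TCP orientation; "contact_force": force on the tool from outside, world axes, zero at the start; "torque": the same for the moment, N m; "finger_gap": finger opening in m; "gripper_force": force on a finger pad.
Only numpy, scipy, OpenCV 4.12 (cv2) and the standard library are available. Lean on these libraries where they do the work, as an engineer would, in place of code of your own. Each camera call takes 0.05 s, during which the arm holds its last target. There are 200 camera calls.

### The job

Clear this place up: stack the five casting rings as a pyramid on the ridged cradle, three bedded in the grooves and two saddled in the gaps on top of them, and use the pusher to sweep every stone lump over the ramp into the scrap pan, wholly between its walls. Move the lumps with the pusher only, never with the gripper, leave the jar, bottle and tooth arch at the back alone, and finally stand the pusher upright in the middle of its mat, lengthwise along it.

Things in the scene. Friction and masses are not known exactly. Their poses are not given: they have to be found in the camera images.
- scrap_pan: flat aluminium scrap pan fixed on the bench, 176 mm wide (x) and 140 mm deep (y) over the walls; origin under the middle of the walled part. Its mouth faces its own +y: the floor (7 mm thick) ends at y = +70 mm and from there a smooth ramp of full width runs down to the bench at y = +120 mm. Walls 32 mm high, 3 mm thick, on the two x sides (x = -88 to -85 and 85 to 88 mm, y = -70 to +70 mm) and at the back (y = -70 mm). No wall at the mouth.
- cradle: grey ridged cradle fixed on the bench, 156 mm (x) by 30 mm (y), origin at the centre of its underside. Four rounded ridges run along its y at x = -60, -20, +20 and +60 mm, rising to 44 mm above the bench; a ring laid with its axis along y beds in each of the three grooves between them (base plate top at 28 mm).
- groove_a (a point): where the centre of a ring lies when bedded in the cradle's -x groove (x = -40 mm, 47 mm above the bench); axes as the cradle
- groove_b (a point): where the centre of a ring lies when bedded in the cradle's middle groove (x = 0 mm, 47 mm above the bench); axes as the cradle
- groove_c (a point): where the centre of a ring lies when bedded in the cradle's +x groove (x = 40 mm, 47 mm above the bench); axes as the cradle
- saddle_a (a point): where the centre of a ring lies when saddled in the gap on top of the rings in grooves a and b (x = -20 mm, 72 mm above the bench); axes as the cradle
- saddle_b (a point): where the centre of a ring lies when saddled in the gap on top of the rings in grooves b and c (x = 20 mm, 72 mm above the bench); axes as the cradle
- tool_mat: light wooden board with a black rubber mat on it, fixed on the bench, 140 mm (x) by 80 mm (y), top of the mat 28 mm above the bench, origin at the centre of its underside; the pusher's parking place
- pusher: hand pusher that stands on its own foot: a straight rubber blade 90 mm long (its x), 22 mm thick (its y), from the underside to 22 mm up, under an aluminium channel 92 x 26 mm up to 38 mm; in the middle an upright wooden handle 34 mm (x) by 24 mm (y), from 38 to 94 mm up (a thin metal cap on top, to 96 mm). About 0.2 kg. Origin at the centre of its underside, z up the handle. Both long faces of the blade push alike.
- casting_ring0: casting ring: a steel sleeve with a set plaster core, 32 mm in diameter, 52 mm long, about 90 g, flat ends (solid enough to grip end to end); lies on its side on the bench; origin at its centre, its axis is its own y. It rolls only a little. The five rings are alike
- casting_ring1: casting ring: a steel sleeve with a set plaster core, 32 mm in diameter, 52 mm long, about 90 g, flat ends (solid enough to grip end to end); lies on its side on the bench; origin at its centre, its axis is its own y. It rolls only a little. The five rings are alike
- casting_ring2: casting ring: a steel sleeve with a set plaster core, 32 mm in diameter, 52 mm long, about 90 g, flat ends (solid enough to grip end to end); lies on its side on the bench; origin at its centre, its axis is its own y. It rolls only a little. The five rings are alike
- casting_ring3: casting ring: a steel sleeve with a set plaster core, 32 mm in diameter, 52 mm long, about 90 g, flat ends (solid enough to grip end to end); lies on its side on the bench; origin at its centre, its axis is its own y. It rolls only a little. The five rings are alike
- casting_ring4: casting ring: a steel sleeve with a set plaster core, 32 mm in diameter, 52 mm long, about 90 g, flat ends (solid enough to grip end to end); lies on its side on the bench; origin at its centre, its axis is its own y. It rolls only a little. The five rings are alike
- lump0: chunky faceted lump of broken golden-brown die stone, about 33 mm across and 18 to 24 mm high, 25 g; origin at the middle of its underside; may be absent
- lump1: chunky faceted lump of broken golden-brown die stone, about 33 mm across and 18 to 24 mm high, 25 g; origin at the middle of its underside; may be absent
- lump2: chunky faceted lump of broken golden-brown die stone, about 33 mm across and 18 to 24 mm high, 25 g; origin at the middle of its underside; may be absent
- lump3: chunky faceted lump of broken golden-brown die stone, about 33 mm across and 18 to 24 mm high, 25 g; origin at the middle of its underside; may be absent
- lump4: chunky faceted lump of broken golden-brown die stone, about 33 mm across and 18 to 24 mm high, 25 g; origin at the middle of its underside; may be absent
- lump5: chunky faceted lump of broken golden-brown die stone, about 33 mm across and 18 to 24 mm high, 25 g; origin at the middle of its underside; may be absent
- powder_jar: lidded white jar, 66 mm wide, 64 mm high, standing at the back; to be left alone; origin under its centre
- liquid_bottle: white bottle with a dark label, 59 mm wide, 156 mm high, standing at the back; to be left alone; origin under its centre
- opposing_model: loose plaster tooth arch, 50 x 71 x 25 mm, at the back; to be left alone; origin under its centre

How it is judged:
By the outcome, as a careful person would: the job done as asked, in the order asked, and still so for the second after the job is handed in, with the robot touching nothing.
Of lump0, lump1, lump2, lump3, lump4, lump5 only 3 to 6 are there at a start; the rules pass over those that are not, and their reading is None.
At some moment in a run one of lump0, lump1, lump2, lump3, lump4, lump5 may be knocked a few centimetres aside while the robot is not near it.
Once in a run the grip may slacken for a moment while it holds something.
It also fails if it takes over 192 s, if anything falls off the work surface, if the arm or the gripper's body presses on something with over 40 N, if the wrist force passes 120 N, or if a joint passes its speed limit or range.

## Working session

There is one attempt and no reset: what is moved stays moved. The work goes in short steps, Python scripts to look and compute and a tool call to move; the robot and the scene stay as the last step left them, time stands still between calls to the robot, and variables do not carry over. Pictures are saved under pics/ and viewed, at most 14 in all, crops included, and the job is handed in when it is done.

Besides the shell and the picture viewer there is one more tool, called after ">>>" by a JSON object that holds its "op" and its "data". move_arm: Moves the arm, as the interface text tells. Its arguments: {"type":"object","properties":{"commands":{"type":"array"},"hand":{"type":"number"},"force":{"type":"number"}},"required":["commands"]}

```bash
mkdir -p pics; ls; cat > h.py <<'E'
import numpy as np, cv2
from rig import get_state, snapshot, hand_in, grip_depth
from scipy.spatial.transform import Rotation as R
def snap(cam,name):
    s=snapshot(cam); cv2.imwrite(f'pics/{name}.png',s['pixels'][:,:,::-1]); 
    np.savez(f'pics/{name}.npz',**{k:v for k,v in s.items()}); return s
def load(name): return np.load(f'pics/{name}.npz',allow_pickle=True)
def ray(s,u,v):
    f=200/np.tan(np.radians(float(s['vfov']))/2); T=np.array(s['world_from_camera'])
    d=T[:3,:3]@np.array([(u-s['cx'])/f,-(v-s['cy'])/f,-1]); return T[:3,3],d
def at(s,u,v,z=0):
    o,d=ray(s,u,v); return (o+d*(z-o[2])/d[2])[:2].round(4)
def proj(s,p):
    f=200/np.tan(np.radians(float(s['vfov']))/2); T=np.array(s['world_from_camera'])
    c=T[:3,:3].T@(np.array(p)-T[:3,3]); return (float(s['cx'])+f*c[0]/-c[2], float(s['cy'])-f*c[1]/-c[2])
E
python3 - <<'E'
from h import *
st=get_state(); print({k:np.round(v,3) for k,v in st.items()}, grip_depth)
print(R.from_rotvec(st['orientation']).as_matrix().round(3))
for c in ['top','side']:
    s=snap(c,c+'0'); print({k:np.round(v,3) for k,v in s.items() if k!='pixels'})
    im=cv2.imread(f'pics/{c}0.png'); cv2.imwrite(f'pics/{c}0b.png',cv2.resize(im,(800,500),interpolation=cv2.INTER_CUBIC))
E
```

```text
pics
{'time_s': np.float64(0.0), 'q': array([ 1.572,  0.502, -0.427,  1.551,  0.221,  1.138, -0.21 ]), 'qvel': array([ 0.   ,  0.001,  0.   ,  0.001,  0.001, -0.002, -0.003]), 'effort': array([-0.0000e+00, -5.6659e+01, -5.8170e+00, -2.7911e+01, -6.9000e-02,
        3.1000e-02,  0.0000e+00]), 'tool_pos': array([ 0.168, -0.627,  0.226]), 'orientation': array([-3.113, -0.41 ,  0.   ]), 'contact_force': array([ 0.327, -0.041,  0.045]), 'torque': array([ 0.002, -0.021,  0.002]), 'gripper_force': np.float64(0.0), 'finger_gap': np.float64(0.092)} 0.0188
[[ 0.966  0.259 -0.   ]
 [ 0.259 -0.966  0.002]
 [ 0.    -0.002 -1.   ]]
{'vfov': np.float64(52.013), 'cx': np.float64(323.675), 'cy': np.float64(202.639), 'world_from_camera': array([[ 0.012,  0.988, -0.153,  0.387],
       [-1.   ,  0.011, -0.01 ,  0.085],
       [-0.008,  0.153,  0.988,  1.267],
       [ 0.   ,  0.   ,  0.   ,  1.   ]])}
{'vfov': np.float64(46.849), 'cx': np.float64(315.03), 'cy': np.float64(208.479), 'world_from_camera': array([[-0.922,  0.259, -0.289,  0.267],
       [-0.388, -0.631,  0.672,  0.781],
       [-0.008,  0.732,  0.682,  0.785],
       [ 0.   ,  0.   ,  0.   ,  1.   ]])}
```

View pics/top0b.png

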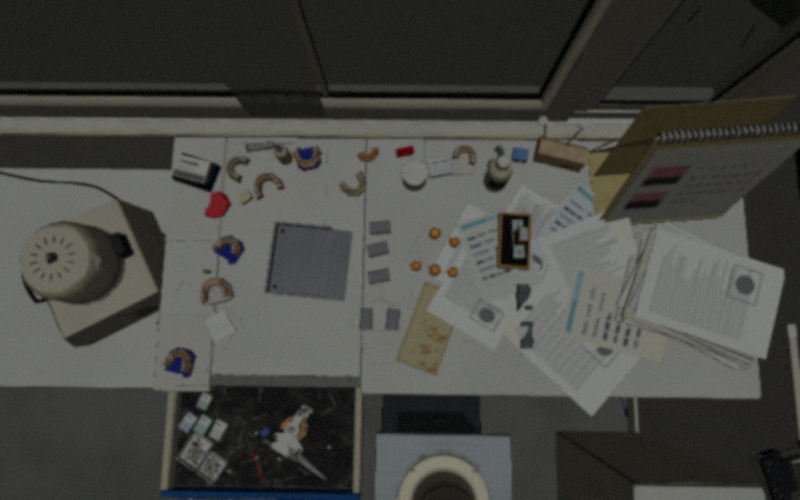

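View pics/side0b.png

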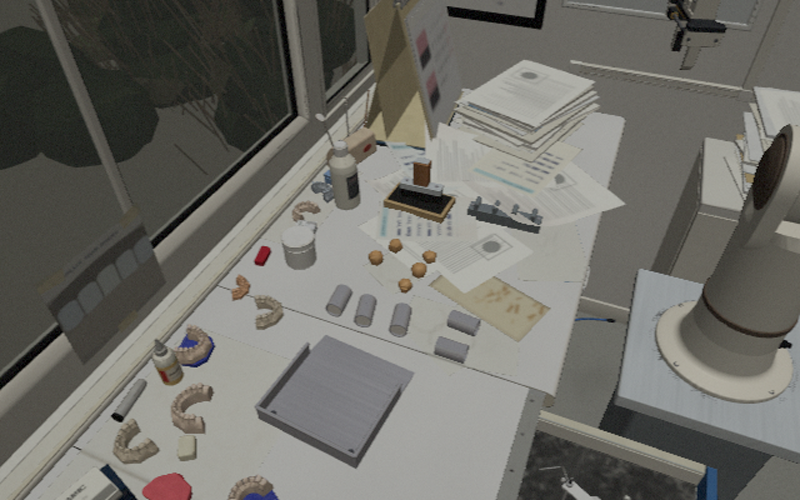

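The top view shows the pan at about (310,261), five rings near (380,220–320), five lumps near (434,250), the mat with the pusher at (514,241) and the cradle at (525,315), all in 800-wide pixels. I'll crop closer.

```bash
python3 - <<'E'
import cv2,numpy as np
def crop(n,x0,y0,x1,y1,k,g,out):
    im=cv2.imread(f'pics/{n}.png')[y0:y1,x0:x1]
    im=(np.clip(im/255.*g,0,1)**.8*255).astype('uint8')
    im=cv2.resize(im,None,fx=k,fy=k,interpolation=cv2.INTER_CUBIC)
    for x in range((x0//20+1)*20,x1,20): cv2.line(im,(int((x-x0)*k),0),(int((x-x0)*k),6),(0,0,255),1); cv2.putText(im,str(x),(int((x-x0)*k)-10,16),0,.35,(0,0,255),1)
    for y in range((y0//20+1)*20,y1,20): cv2.line(im,(0,int((y-y0)*k)),(6,int((y-y0)*k)),(0,0,255),1); cv2.putText(im,str(y),(8,int((y-y0)*k)+4),0,.35,(0,0,255),1)
    cv2.imwrite(f'pics/{out}.png',im)
crop('top0',205,165,440,285,3.4,1.7,'c1')
crop('side0',195,110,460,375,2.26*1,1.2,'c2')
E
```

```text
(no output)
```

View pics/c1.png

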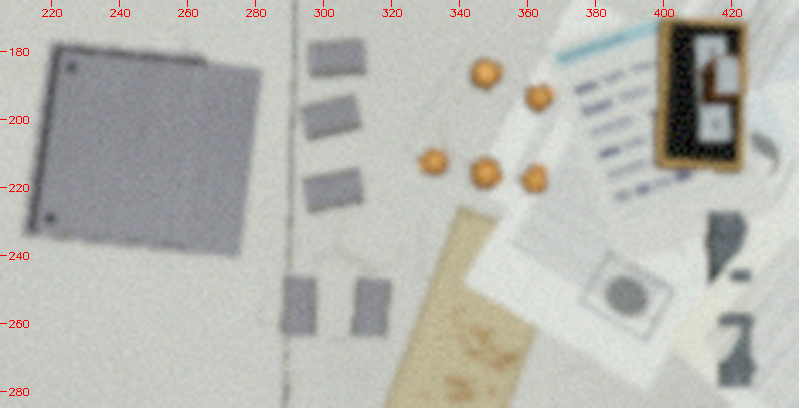

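View pics/c2.png

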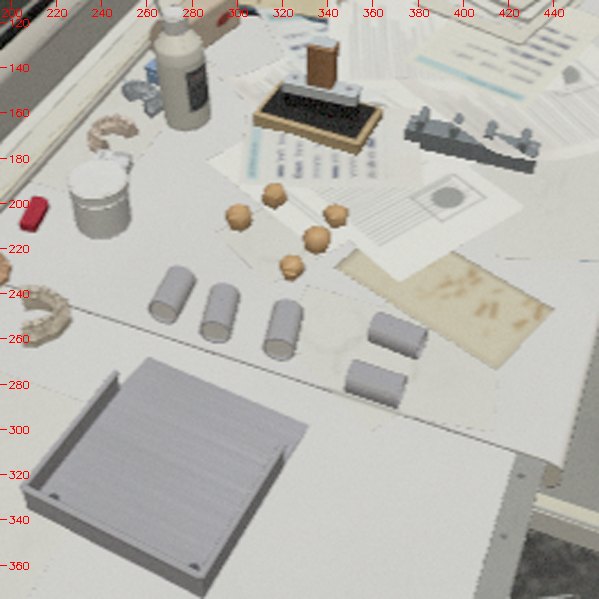

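```bash
python3 - <<'E'
from h import *
t=load('top0'); s=load('side0')
c=lambda X,Y:(195+X/2.26,110+Y/2.26)
print('lumps top',[at(t,*p,.011).tolist() for p in [(348,186),(363,193),(332,212),(348,215),(362,217)]])
print('lumps side',[at(s,*c(*p),.011).tolist() for p in [(239,216),(274,194),(337,214),(316,239),(291,266)]])
print('rings top',[at(t,*p,.018).tolist() for p in [(304,181.5),(302,199),(303,220.5),(292.5,254.5),(314,255)]])
print('rings side',[at(s,*c(*p),.016).tolist() for p in [(171,294),(219,312),(283,329),(398,335),(376,383)]])
print('pan top ramp',at(t,281.5,184.5),at(t,274.5,240.5),'back',at(t,220.5,178,.032),at(t,213,233.5,.032))
print('pan side ramp',at(s,*c(150,358)),at(s,*c(308,427)),'back top',at(s,*c(22,487),.032),at(s,*c(204,580),.032))
print('mat top',[at(t,*p,.028).tolist() for p in [(399,170),(424,171),(422.5,215),(398,212.5)]])
print('mat side',[at(s,*c(*p),.028).tolist() for p in [(253,115),(360,152),(382,116),(283,76)]])
print('pusher cap',at(t,419,187,.096),at(s,*c(324,42),.096),'handle base',at(s,*c(321,85),.038), 'chan', at(s,*c(283,80),.038),at(s,*c(361,100),.038))
print('cradle',[at(s,*c(*p),z).tolist() for p,z in [((405,138),0),((533,173),0),((410,112),.044),((459,118),.044),((492,127),.044),((538,150),.028),((422,111),.044),((532,130),.044)]])
print('cr top',[at(t,*p,.04).tolist() for p in [(414,227),(424,227),(415,248),(417,278),(426,278),(425,257)]])
E
python3 - <<'E'
import cv2,numpy as np
a=cv2.imread('pics/side0.png')[150:195,365:445]; b=cv2.imread('pics/top0.png')[165:290,390:440]
A=cv2.resize(a,None,fx=7,fy=7,interpolation=cv2.INTER_CUBIC);B=cv2.resize(b,None,fx=4.5,fy=4.5,interpolation=cv2.INTER_CUBIC)
o=np.zeros((570,800,3),'uint8');o[:315,:560]=A;o[:B.shape[0],565:565+B.shape[1]]=np.clip(B*1.7,0,255);cv2.imwrite('pics/c3.png',o);print(B.shape)
E
```

```text
lumps top [[0.6348, 0.0214], [0.6132, -0.0253], [0.5525, 0.0706], [0.5437, 0.0211], [0.538, -0.022]]
lumps side [[0.6317, 0.0218], [0.6103, -0.0264], [0.5336, -0.0221], [0.5407, 0.0236], [0.5502, 0.0714]]
rings top [[0.6463, 0.1585], [0.5911, 0.1636], [0.5244, 0.1592], [0.4206, 0.189], [0.4199, 0.1239]]
rings side [[0.6453, 0.1588], [0.5903, 0.1624], [0.5232, 0.1588], [0.4174, 0.1234], [0.4183, 0.1871]]
pan top ramp [0.6396 0.2303] [0.4633 0.2471] back [0.6517 0.4155] [0.4804 0.4295]
pan side ramp [0.6336 0.2295] [0.4625 0.2464] back top [0.6528 0.416 ] [0.4766 0.4328]
mat top [[0.6835, -0.1352], [0.6811, -0.2123], [0.5441, -0.2043], [0.551, -0.1301]]
mat side [[0.6812, -0.1309], [0.5397, -0.1132], [0.5379, -0.1874], [0.6787, -0.219]]
pusher cap [ 0.6173 -0.1803] [ 0.6231 -0.2121] handle base [ 0.623  -0.2058] chan [ 0.67   -0.1979] [ 0.5676 -0.1952]
cradle [[0.5084, -0.1921], [0.3516, -0.1859], [0.5042, -0.1867], [0.4481, -0.1972], [0.4084, -0.195], [0.3523, -0.194], [0.4918, -0.1939], [0.3647, -0.2069]]
cr top [[0.5061, -0.1752], [0.5064, -0.2051], [0.4435, -0.1768], [0.3558, -0.1807], [0.3561, -0.2071], [0.4173, -0.2058]]
(562, 225, 3)
```

View pics/c3.png

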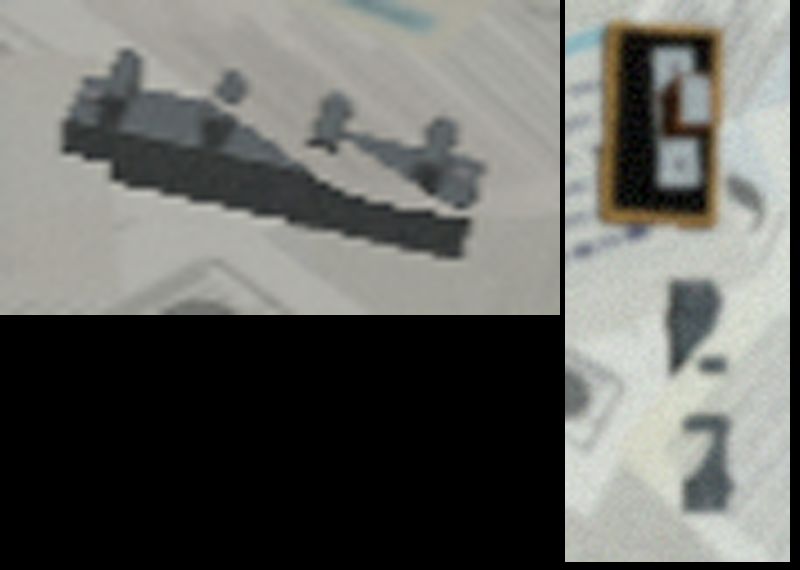

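The cradle sits at about x 0.36–0.51, y −0.19, partly hidden by a flickering paper texture. The pusher stands off-centre on the mat, so its heights need +28 mm.

```bash
python3 - <<'E'
from h import *
t=load('top0'); s=load('side0')
c=lambda X,Y:(195+X/2.26,110+Y/2.26)
d=lambda X,Y:(365+X/7,150+Y/7); e=lambda X,Y:(390+(X-565)/4.5,165+Y/4.5)
for n,(a,b) in enumerate([((180,270),(164,312)),((225,288),(213,332)),((288,304),(279,349)),((375,326),(417,347)),((352,373),(400,392))]):
    p=at(s,*c(*a),.02);q=at(s,*c(*b),.016); print('ring side axis',n,(q-p), np.degrees(np.arctan2(*(q-p)[::-1])))
print('cap',at(t,*e(695,97),.124),at(s,*c(324,42),.124),'chan ends top',at(t,*e(675,48),.066),at(t,*e(678,187),.066),'mat inner',[at(t,*e(*p),.028).tolist() for p in [(608,26),(720,28),(717,224),(602,218)]])
print('cradle side top edge .028',at(s,*d(470,218),.028),at(s,*d(62,122),.028))
print('cradle top',[at(t,*e(*p),.028).tolist() for p in [(669,282),(719,282),(685,510),(729,510)]])
print('knobs side',[at(s,*d(*p),.044).tolist() for p in [(125,52),(232,72),(335,97),(440,122)]])
E
```

```text
ring side axis 0 [-0.0093  0.0548] 99.63178571716232
ring side axis 1 [-0.0121  0.0546] 102.49547037029542
ring side axis 2 [-0.0127  0.0539] 103.25829339600887
ring side axis 3 [-0.0448  0.0065] 171.74460248268727
ring side axis 4 [-0.0473  0.001 ] 178.78885316455833
cap [ 0.6131 -0.1737] [ 0.6087 -0.1718] chan ends top [ 0.6575 -0.1743] [ 0.5642 -0.1742] mat inner [[0.6811, -0.1369], [0.6804, -0.2136], [0.5448, -0.2082], [0.5481, -0.1307]]
cradle side top edge .028 [ 0.3502 -0.1739] [ 0.5053 -0.1719]
cradle top [[0.5052, -0.175], [0.5056, -0.2085], [0.3545, -0.1823], [0.3549, -0.2113]]
knobs side [[0.4912, -0.2022], [0.4502, -0.2054], [0.4105, -0.2049], [0.3708, -0.2048]]
```

>>> {"op": "move_arm", "data": {"commands": [[0,0,0,0,0,0.07],[0,0,0,0,0,0.125],[0,0,0,0,0,0.125],[0,0,0,0,0,0.125]], "hand": 0.2, "force": 30}}

```text
time_s: 0.5
tool_pos: [0.1683, -0.6276, 0.2264]
orientation: [-3.141, -0.005, 0.0]
contact_force: [0.3, -0.2, -0.4]
finger_gap: 0.0734
gripper_force: 0.0
```

>>> {"op": "move_arm", "data": {"commands": [[1,-1,0,0,0,0],[1,-1,0,0,0,0],[1,-1,0,0,0,0],[1,-1,0,0,0,0],[1,-1,0,0,0,0]]}}

```text
time_s: 1.0
tool_pos: [0.3241, -0.4721, 0.2272]
orientation: [-3.14, -0.019, -0.004]
contact_force: [0.1, -0.3, -0.5]
finger_gap: 0.0735
gripper_force: 0.0
```

>>> {"op": "move_arm", "data": {"commands": [[1,-1,0,0,0,0],[1,-1,0,0,0,0],[1,-1,0,0,0,0],[1,-1,0,0,0,0],[1,-1,0,0,0,0]]}}

```text
time_s: 1.5
tool_pos: [0.4731, -0.3216, 0.2273]
orientation: [-3.139, -0.018, -0.005]
contact_force: [0.7, 0.5, 0.2]
finger_gap: 0.0736
gripper_force: 0.0
```

>>> {"op": "move_arm", "data": {"commands": [[0.2,-1,0,0,0,0],[0.2,-1,0,0,0,0],[0.2,-1,0,0,0,0],[0.2,-1,0,0,0,0]]}}

```text
time_s: 1.9
tool_pos: [0.4998, -0.1701, 0.2273]
orientation: [-3.139, -0.02, -0.002]
contact_force: [1.1, 0.7, 0.3]
finger_gap: 0.0735
gripper_force: 0.0
```

>>> {"op": "move_arm", "data": {"commands": [[0.17,-1,0,0,0,0],[0.17,-1,0,0,0,0],[0.17,-1,0,0,0,0],[0.17,-1,0,0,0,0]]}}

```text
time_s: 2.3
tool_pos: [0.5246, -0.0202, 0.2275]
orientation: [-3.138, -0.019, -0.003]
contact_force: [0.2, 0.8, 0.0]
finger_gap: 0.0734
gripper_force: 0.0
```

>>> {"op": "move_arm", "data": {"commands": [[0,-1,0.7,0,0,0],[0,-1,0.7,0,0,0],[0,-1,0.7,0,0,0],[0,-1,0.7,0,0,0],[0,-1,0.7,0,0,0]]}}

```text
time_s: 2.8
tool_pos: [0.5214, 0.1256, 0.1192]
orientation: [-3.14, -0.012, 0.007]
contact_force: [-0.6, 0.4, -0.4]
finger_gap: 0.0736
gripper_force: 0.0
```

>>> {"op": "move_arm", "data": {"commands": [[0.02,-0.22,0.3,0,0,-0.07],[0.02,-0.22,0.4,0,0,-0.108],[0.02,-0.22,0.6,0,0,-0.108],[0.02,-0.22,0.766,0,0,-0.108],[0.02,-0.22,0.766,0,0,-0.108],[0.02,-0.22,0.766,0,0,-0.108]]}}

```text
time_s: 3.4
tool_pos: [0.5273, 0.1537, 0.0071]
orientation: [3.121, 0.353, -0.001]
contact_force: [-1.0, -0.5, -0.1]
finger_gap: 0.0734
gripper_force: 0.0
```

>>> {"op": "move_arm", "data": {"commands": [[0,0,0,0,0,0],[0,0,0,0,0,0],[0,0,0,0,0,0],[0,0,0,0,0,0],[0,0,0,0,0,0]], "hand": 1, "force": 35}}

```text
time_s: 3.9
tool_pos: [0.5277, 0.1555, 0.008]
orientation: [-3.121, -0.355, -0.003]
contact_force: [0.5, -0.3, 7.8]
finger_gap: 0.0516
gripper_force: 35.0
```

>>> {"op": "move_arm", "data": {"commands": [[0,0,-0.3,0,0,0],[0,0,-0.7,0,0,0.06],[0,0,-0.7,0,0,0.1],[0,0,-0.7,0,0,0.1]]}}

```text
time_s: 4.3
tool_pos: [0.5286, 0.1555, 0.1145]
orientation: [-3.141, -0.025, -0.008]
contact_force: [0.0, -0.3, -1.1]
finger_gap: 0.0519
gripper_force: 35.0
```

>>> {"op": "move_arm", "data": {"commands": [[-0.127,0.767,0,0,0,0],[-0.127,0.767,0,0,0,0],[-0.127,0.767,0,0,0,0]]}}

```text
time_s: 4.6
tool_pos: [0.5069, 0.0333, 0.1096]
orientation: [3.137, 0.022, -0.008]
contact_force: [0.0, -0.5, 0.1]
finger_gap: 0.0519
gripper_force: 35.0
```

>>> {"op": "move_arm", "data": {"commands": [[-0.127,0.767,0,0,0,0],[-0.127,0.767,0,0,0,0],[-0.127,0.767,0,0,0,0]]}}

```text
time_s: 4.9
tool_pos: [0.4895, -0.0819, 0.1098]
orientation: [3.139, 0.02, -0.008]
contact_force: [0.3, 1.0, -0.3]
finger_gap: 0.0518
gripper_force: 35.0
```

>>> {"op": "move_arm", "data": {"commands": [[-0.127,0.767,0,0,0,0],[-0.127,0.767,0,0,0,0],[-0.127,0.767,0,0,0,0],[-0.127,0.767,0,0,0,0]]}}

```text
time_s: 5.3
tool_pos: [0.4729, -0.1949, 0.11]
orientation: [3.141, 0.019, -0.005]
contact_force: [-0.8, 0.4, -0.3]
finger_gap: 0.0516
gripper_force: 35.0
```

```bash
python3 - <<'E'
from h import *
st=get_state(); print(st['tool_pos'],st['q'].round(2),R.from_rotvec(st['orientation']).as_matrix().round(3).tolist(),st['finger_gap'])
snap('side','s1')
import cv2
im=cv2.imread('pics/s1.png'); cv2.imwrite('pics/s1b.png',cv2.resize(im[100:250,320:480],(800,750))[:600])
E
```

```text
[ 0.47285967 -0.19485587  0.1100055 ] [ 0.83  0.45 -0.6   1.99  0.35  0.81 -1.53] [[1.0, 0.012, -0.003], [0.012, -1.0, -0.0], [-0.003, 0.0, -1.0]] 0.05158733416484341
```

View pics/s1b.png

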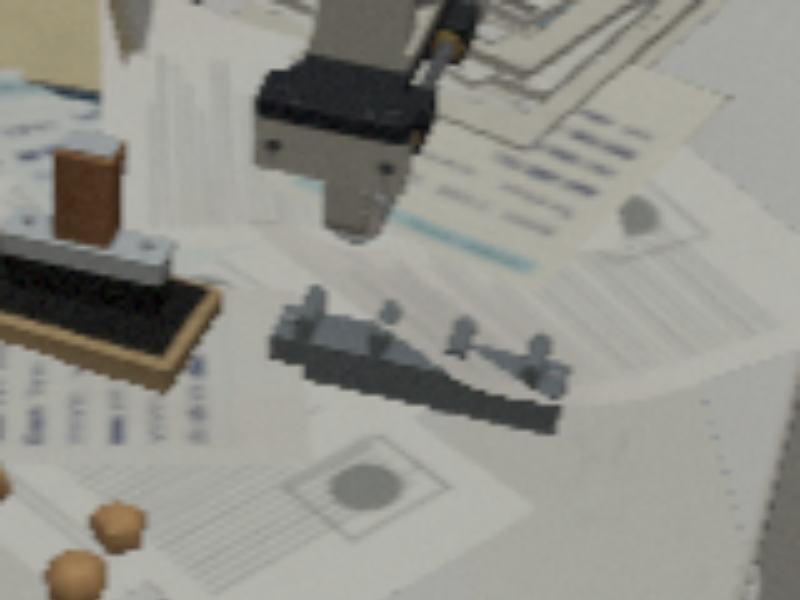

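The gripper holds the ring above the +x end of the cradle (gripper at about (340,170), cradle at (420,360) in the crop). Nothing is in the way, so I'm lowering.

>>> {"op": "move_arm", "data": {"commands": [[0,-0.04,0.25,0,0,0],[0,-0.04,0.4,0,0,0],[0,-0.04,0.46,0,0,0],[0,-0.04,0.475,0,0,0],[0,-0.04,0.475,0,0,0],[0,-0.04,0.475,0,0,0]]}}

```text
time_s: 5.95
tool_pos: [0.4747, -0.1843, 0.041]
orientation: [-3.141, -0.028, 0.002]
contact_force: [-4.4, 1.9, -0.4]
finger_gap: 0.0519
gripper_force: 35.0
```

>>> {"op": "move_arm", "data": {"commands": [[0,0,0,0,0,0],[0,0,0,0,0,0],[0,0,0,0,0,0]], "hand": 0.2}}

```text
time_s: 6.25
tool_pos: [0.4766, -0.1857, 0.0415]
orientation: [3.14, 0.025, 0.004]
contact_force: [0.8, -0.6, 0.5]
finger_gap: 0.0709
gripper_force: 0.0
```

>>> {"op": "move_arm", "data": {"commands": [[0,0,-0.25,0,0,0],[0,0,-0.5,0,0,0],[0,0,-0.6,0,0,0],[0,0,-0.6,0,0,0]]}}

```text
time_s: 6.65
tool_pos: [0.4775, -0.1861, 0.1332]
orientation: [3.138, 0.025, 0.008]
contact_force: [-0.2, -0.2, -0.8]
finger_gap: 0.0738
gripper_force: 0.0
```

```bash
python3 - <<'E'
from h import *
st=get_state(); print(st['tool_pos'],st['q'].round(2),st['finger_gap'])
snap('side','s2');snap('top','t2')
a=cv2.imread('pics/s2.png')[110:260,270:450]; b=cv2.imread('pics/t2.png')[165:290,390:440]
o=np.zeros((570,800,3),'uint8'); A=cv2.resize(a,(570,475),interpolation=cv2.INTER_CUBIC); o[:475,:570]=A; o[:562,573:798]=np.clip(cv2.resize(b,(225,562),interpolation=cv2.INTER_CUBIC)*1.7,0,255)
cv2.imwrite('pics/s2b.png',o)
E
```

```text
[ 0.47752109 -0.18610118  0.13317861] [ 0.84  0.41 -0.63  1.98  0.32  0.85 -1.52] 0.07379749743247242
```

View pics/s2b.png

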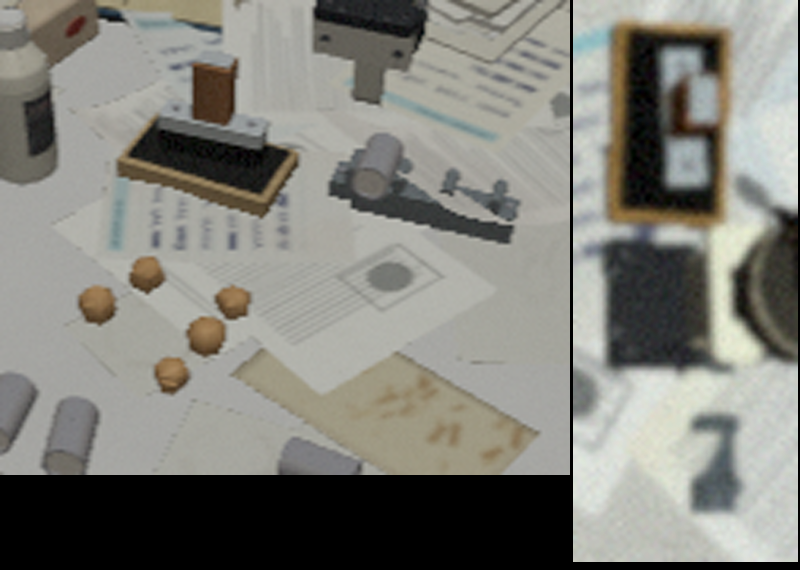

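The ring is bedded in the +x groove, seen at crop (375,165). The lumps and pusher haven't moved. Next is ring 1.

>>> {"op": "move_arm", "data": {"commands": [[0.26,-0.775,0,0,0,0],[0.26,-0.775,0,0,0,0],[0.26,-0.775,0,0,0,0]]}}

```text
time_s: 7.05
tool_pos: [0.5123, -0.0629, 0.1292]
orientation: [-3.138, -0.033, 0.002]
contact_force: [1.2, 0.3, 0.2]
finger_gap: 0.0733
gripper_force: 0.0
```

>>> {"op": "move_arm", "data": {"commands": [[0.26,-0.775,0,0,0,0],[0.26,-0.775,0,0,0,0],[0.26,-0.775,0,0,0,0]]}}

```text
time_s: 7.35
tool_pos: [0.549, 0.0546, 0.1291]
orientation: [-3.138, -0.035, 0.002]
contact_force: [0.1, -0.7, 0.3]
finger_gap: 0.0732
gripper_force: 0.0
```

>>> {"op": "move_arm", "data": {"commands": [[0.26,-0.775,0.2,0,0,-0.06],[0.26,-0.775,0.2,0,0,-0.1],[0.26,-0.775,0.3,0,0,-0.1],[0.26,-0.775,0.3,0,0,-0.1],[0.26,-0.775,0.3,0,0,-0.1],[0.26,-0.775,0.3,0,0,-0.1]]}}

```text
time_s: 7.95
tool_pos: [0.586, 0.1638, 0.0847]
orientation: [3.12, 0.352, -0.003]
contact_force: [0.7, 0.6, 0.8]
finger_gap: 0.0735
gripper_force: 0.0
```

```bash
python3 - <<'E'
from h import *
st=get_state(); print(st['tool_pos'],st['q'].round(2),R.from_rotvec(st['orientation']).as_matrix().round(3).tolist())
s=load('s2'); print('ring on cradle end centre',at(s,270+372*180/570,110+183*150/475,.047))
E
```

```text
[0.58599516 0.16383167 0.08470543] [ 0.16  0.66 -0.66  1.76  0.5   0.9  -2.06] [[0.975, 0.223, -0.001], [0.223, -0.975, -0.002], [-0.002, 0.001, -1.0]]
ring on cradle end centre [ 0.4664 -0.1599]
```

>>> {"op": "move_arm", "data": {"commands": [[0.03,0.01,0.3,0,0,0],[0.03,0.01,0.525,0,0,0],[0.03,0.01,0.525,0,0,0],[0.03,0.01,0.525,0,0,0]]}}

```text
time_s: 8.35
tool_pos: [0.5912, 0.164, 0.0073]
orientation: [3.121, 0.352, -0.001]
contact_force: [1.2, 0.1, 1.4]
finger_gap: 0.0735
gripper_force: 0.0
```

>>> {"op": "move_arm", "data": {"commands": [[0,0,0,0,0,0],[0,0,0,0,0,0],[0,0,0,0,0,0],[0,0,0,0,0,0]], "hand": 1}}

```text
time_s: 8.75
tool_pos: [0.5923, 0.1653, 0.0084]
orientation: [3.121, 0.354, 0.004]
contact_force: [-1.3, -0.8, 6.0]
finger_gap: 0.0515
gripper_force: 35.0
```

>>> {"op": "move_arm", "data": {"commands": [[0,0,-0.3,0,0,0],[0,0,-0.7,0,0,0.06],[0,0,-0.7,0,0,0.1],[0,0,-0.7,0,0,0.1]]}}

```text
time_s: 9.15
tool_pos: [0.5931, 0.1661, 0.115]
orientation: [-3.141, -0.025, -0.009]
contact_force: [0.2, -0.8, -1.3]
finger_gap: 0.0517
gripper_force: 35.0
```

>>> {"op": "move_arm", "data": {"commands": [[-0.362,0.79,0,0,0,0],[-0.362,0.79,0,0,0,0],[-0.362,0.79,0,0,0,0]]}}

```text
time_s: 9.45
tool_pos: [0.5355, 0.0417, 0.1096]
orientation: [3.139, 0.027, -0.008]
contact_force: [0.4, -0.3, -1.9]
finger_gap: 0.0515
gripper_force: 35.0
```

>>> {"op": "move_arm", "data": {"commands": [[-0.362,0.79,0,0,0,0],[-0.362,0.79,0,0,0,0],[-0.362,0.79,0,0,0,0]]}}

```text
time_s: 9.75
tool_pos: [0.4828, -0.0774, 0.1099]
orientation: [3.14, 0.025, -0.008]
contact_force: [0.8, -0.1, -1.3]
finger_gap: 0.0519
gripper_force: 35.0
```

>>> {"op": "move_arm", "data": {"commands": [[-0.362,0.79,0,0,0,0],[-0.362,0.79,0,0,0,0],[-0.362,0.79,0,0,0,0],[-0.362,0.79,0,0,0,0],[-0.362,0.79,0,0,0,0]]}}

```text
time_s: 10.25
tool_pos: [0.4329, -0.1931, 0.1107]
orientation: [-3.14, -0.025, 0.003]
contact_force: [0.0, 1.3, -0.3]
finger_gap: 0.0516
gripper_force: 35.0
```

>>> {"op": "move_arm", "data": {"commands": [[-0.02,-0.02,0.25,0,0,0],[-0.02,-0.02,0.4,0,0,0],[-0.02,-0.02,0.46,0,0,0],[-0.02,-0.02,0.472,0,0,0],[-0.02,-0.02,0.472,0,0,0],[-0.02,-0.02,0.472,0,0,0]]}}

```text
time_s: 10.85
tool_pos: [0.432, -0.1895, 0.0418]
orientation: [3.141, 0.028, 0.002]
contact_force: [1.5, 1.3, 0.5]
finger_gap: 0.0519
gripper_force: 35.0
```

>>> {"op": "move_arm", "data": {"commands": [[0,0,0,0,0,0],[0,0,0,0,0,0],[0,0,0,0,0,0]], "hand": 0.2}}

```text
time_s: 11.15
tool_pos: [0.4307, -0.1905, 0.0413]
orientation: [3.141, 0.025, -0.001]
contact_force: [0.6, -0.1, -0.1]
finger_gap: 0.0707
gripper_force: 0.0
```

>>> {"op": "move_arm", "data": {"commands": [[0,0,-0.25,0,0,0],[0,0,-0.5,0,0,0],[0,0,-0.6,0,0,0],[0,0,-0.6,0,0,0]]}}

```text
time_s: 11.55
tool_pos: [0.4326, -0.1911, 0.1334]
orientation: [3.138, 0.025, 0.006]
contact_force: [0.4, -0.3, -0.8]
finger_gap: 0.0732
gripper_force: 0.0
```

>>> {"op": "move_arm", "data": {"commands": [[0.485,-0.777,0,0,0,0],[0.485,-0.777,0,0,0,0],[0.485,-0.777,0,0,0,0]]}}

```text
time_s: 11.85
tool_pos: [0.5023, -0.07, 0.1303]
orientation: [-3.141, -0.026, 0.001]
contact_force: [-0.1, -0.0, 1.3]
finger_gap: 0.0735
gripper_force: 0.0
```

>>> {"op": "move_arm", "data": {"commands": [[0.485,-0.777,0,0,0,0],[0.485,-0.777,0,0,0,0],[0.485,-0.777,0,0,0,0]]}}

```text
time_s: 12.15
tool_pos: [0.573, 0.0486, 0.1299]
orientation: [-3.141, -0.029, 0.002]
contact_force: [0.6, 0.1, 0.1]
finger_gap: 0.0737
gripper_force: 0.0
```

>>> {"op": "move_arm", "data": {"commands": [[0.485,-0.777,0.2,0,0,-0.05],[0.485,-0.777,0.2,0,0,-0.05],[0.485,-0.777,0.3,0,0,-0.05],[0.485,-0.777,0.3,0,0,-0.05],[0.485,-0.777,0.3,0,0,-0.05]]}}

```text
time_s: 12.65
tool_pos: [0.6416, 0.1644, 0.083]
orientation: [3.135, 0.195, -0.007]
contact_force: [0.4, -1.2, -0.0]
finger_gap: 0.0732
gripper_force: 0.0
```

```bash
python3 - <<'E'
from h import *
st=get_state(); print(st['tool_pos'],st['q'].round(2),R.from_rotvec(st['orientation']).as_matrix().round(3).tolist())
snap('side','s3')
a=cv2.imread('pics/s3.png')[140:320,230:450]
cv2.imwrite('pics/s3b.png',cv2.resize(a,(733,600),interpolation=cv2.INTER_CUBIC))
E
```

```text
[0.64157954 0.16442825 0.08302863] [ 0.14  0.74 -0.64  1.61  0.51  0.97 -2.11] [[0.992, 0.124, -0.005], [0.124, -0.992, -0.001], [-0.005, 0.0, -1.0]]
```

View pics/s3b.png

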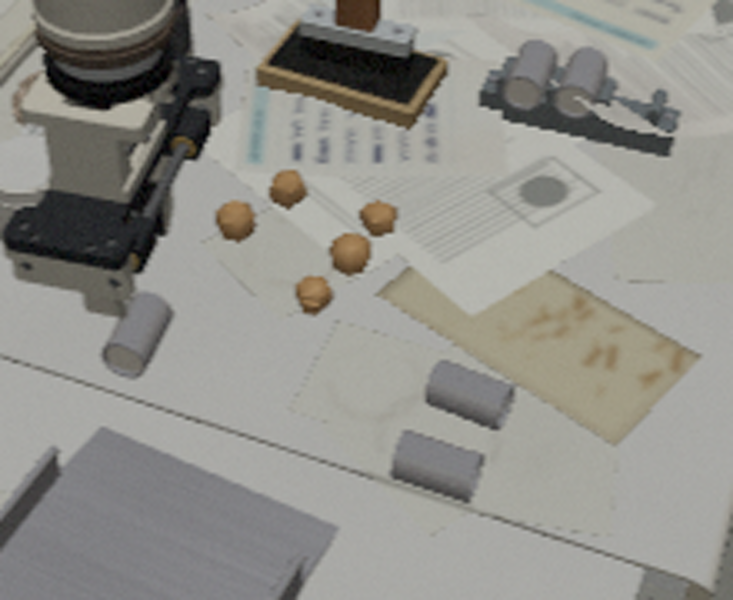

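Two rings sit side by side at crop (530,75) and (580,80). The gripper is beside ring 0, so I'm descending.

>>> {"op": "move_arm", "data": {"commands": [[0.03,0.035,0.3,0,0,0],[0.03,0.035,0.505,0,0,0],[0.03,0.035,0.505,0,0,0],[0.03,0.035,0.505,0,0,0]]}}

```text
time_s: 13.1
tool_pos: [0.6486, 0.1571, 0.0109]
orientation: [3.135, 0.188, -0.001]
contact_force: [-0.2, 0.3, 0.8]
finger_gap: 0.0736
gripper_force: 0.0
```

>>> {"op": "move_arm", "data": {"commands": [[0,0,0,0,0,0],[0,0,0,0,0,0],[0,0,0,0,0,0],[0,0,0,0,0,0]], "hand": 1}}

```text
time_s: 13.5
tool_pos: [0.6497, 0.159, 0.012]
orientation: [-3.136, -0.191, -0.004]
contact_force: [-0.6, -0.4, 5.4]
finger_gap: 0.0516
gripper_force: 34.7
```

>>> {"op": "move_arm", "data": {"commands": [[0,0,-0.3,0,0,0],[0,0,-0.7,0,0,0.05],[0,0,-0.7,0,0,0.05],[0,0,-0.7,0,0,0.05]]}}

```text
time_s: 13.9
tool_pos: [0.6506, 0.1595, 0.1184]
orientation: [-3.141, -0.028, -0.009]
contact_force: [-0.3, -0.2, -1.4]
finger_gap: 0.0521
gripper_force: 34.7
```

>>> {"op": "move_arm", "data": {"commands": [[-0.586,0.777,0,0,0,0],[-0.586,0.777,0,0,0,0],[-0.586,0.777,0,0,0,0]]}}

```text
time_s: 14.2
tool_pos: [0.5595, 0.0387, 0.1128]
orientation: [3.141, 0.028, -0.007]
contact_force: [1.0, -0.3, -0.2]
finger_gap: 0.0524
gripper_force: 34.7
```

>>> {"op": "move_arm", "data": {"commands": [[-0.586,0.777,0,0,0,0],[-0.586,0.777,0,0,0,0],[-0.586,0.777,0,0,0,0]]}}

```text
time_s: 14.5
tool_pos: [0.4733, -0.0791, 0.1134]
orientation: [-3.141, -0.026, 0.006]
contact_force: [0.9, -0.5, -0.7]
finger_gap: 0.0521
gripper_force: 34.7
```

>>> {"op": "move_arm", "data": {"commands": [[-0.586,0.777,0,0,0,0],[-0.586,0.777,0,0,0,0],[-0.586,0.777,0,0,0,0],[-0.586,0.777,0,0,0,0],[-0.586,0.777,0,0,0,0]]}}

```text
time_s: 15.0
tool_pos: [0.3888, -0.1961, 0.114]
orientation: [-3.14, -0.021, 0.004]
contact_force: [0.1, -0.1, -0.3]
finger_gap: 0.0514
gripper_force: 34.7
```

>>> {"op": "move_arm", "data": {"commands": [[0.03,-0.04,0.25,0,0,0],[0.03,-0.04,0.4,0,0,0],[0.03,-0.04,0.45,0,0,0],[0.03,-0.04,0.465,0,0,0],[0.03,-0.04,0.465,0,0,0],[0.03,-0.04,0.465,0,0,0]]}}

```text
time_s: 15.6
tool_pos: [0.3959, -0.1892, 0.0462]
orientation: [3.141, 0.027, 0.002]
contact_force: [0.0, -0.1, 0.1]
finger_gap: 0.0521
gripper_force: 34.7
```

>>> {"op": "move_arm", "data": {"commands": [[0,0,0,0,0,0],[0,0,0,0,0,0],[0,0,0,0,0,0]], "hand": 0.2}}

```text
time_s: 15.9
tool_pos: [0.3955, -0.1896, 0.046]
orientation: [3.141, 0.026, 0.001]
contact_force: [0.5, -0.1, -0.1]
finger_gap: 0.0707
gripper_force: 0.0
```

>>> {"op": "move_arm", "data": {"commands": [[0,0,-0.25,0,0,0],[0,0,-0.5,0,0,0],[0,0,-0.6,0,0,0],[0,0,-0.6,0,0,0]]}}

```text
time_s: 16.3
tool_pos: [0.397, -0.1904, 0.1379]
orientation: [3.138, 0.025, 0.007]
contact_force: [0.2, -0.7, -0.4]
finger_gap: 0.0734
gripper_force: 0.0
```

>>> {"op": "move_arm", "data": {"commands": [[0.2,-0.7,0,0,0,0],[0.2,-0.7,0,0,0,0],[0.2,-0.7,0,0,0,0]]}}

```text
time_s: 16.6
tool_pos: [0.4242, -0.0784, 0.1353]
orientation: [-3.139, -0.037, -0.002]
contact_force: [0.6, -0.7, -1.0]
finger_gap: 0.0734
gripper_force: 0.0
```

>>> {"op": "move_arm", "data": {"commands": [[0.06,-0.7,0,0,0,0],[0.06,-0.7,0,0,0,0],[0.06,-0.7,0,0,0,0]]}}

```text
time_s: 16.9
tool_pos: [0.4305, 0.0275, 0.1354]
orientation: [-3.139, -0.04, -0.001]
contact_force: [-0.0, 0.5, 0.2]
finger_gap: 0.0734
gripper_force: 0.0
```

>>> {"op": "move_arm", "data": {"commands": [[-0.07,-0.7,0.15,0,0,0.07],[-0.07,-0.7,0.15,0,0,0.14],[-0.07,-0.7,0.15,0,0,0.21],[-0.07,-0.7,0.15,0,0,0.28],[-0.07,-0.7,0.15,0,0,0.35],[-0.07,-0.7,0.15,0,0,0.42],[-0.07,-0.7,0.15,0,0,0.49],[-0.07,-0.7,0.15,0,0,0.56],[-0.07,-0.7,0.15,0,0,0.63],[-0.07,-0.7,0.15,0,0,0.7],[-0.07,-0.7,0.15,0,0,0.77],[-0.07,-0.7,0.15,0,0,0.8],[-0.07,-0.7,0.15,0,0,0.8],[-0.07,-0.7,0.15,0,0,0.8]]}}

```text
time_s: 18.3
tool_pos: [0.4188, 0.1266, 0.1141]
orientation: [-2.18, 2.259, 0.0]
contact_force: [-0.5, -1.9, -2.6]
finger_gap: 0.0732
gripper_force: 0.0
```

```bash
python3 - <<'E'
from h import *
st=get_state(); print(st['tool_pos'],st['q'].round(2),R.from_rotvec(st['orientation']).as_matrix().round(3).tolist())
snap('side','s4')
a=cv2.imread('pics/s4.png')[140:320,250:470]
cv2.imwrite('pics/s4b.png',cv2.resize(a,(733,600),interpolation=cv2.INTER_CUBIC))
E
```

```text
[0.41876616 0.12659133 0.11414326] [-1.42  0.86  1.48  2.2  -1.    1.11 -2.57] [[-0.036, -0.999, 0.002], [-0.999, 0.036, 0.002], [-0.002, -0.002, -1.0]]
```

View pics/s4b.png

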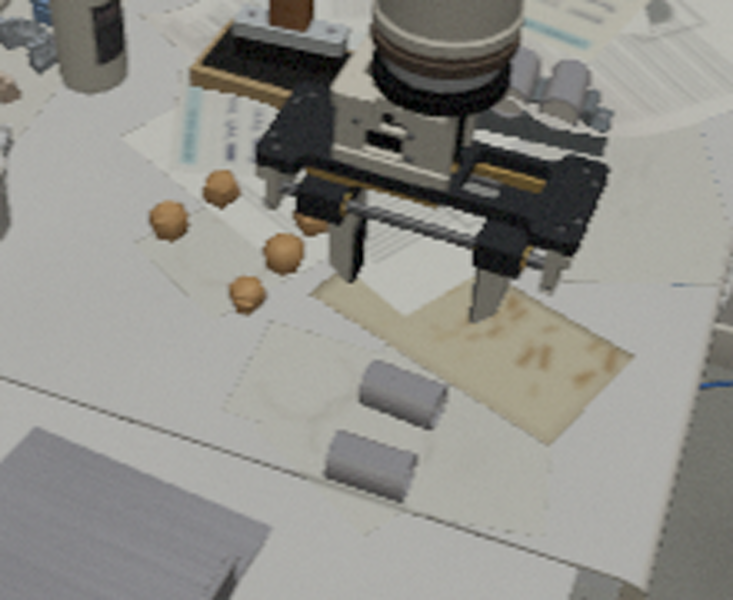

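Ring 3 lies below the open fingers (ring at crop (403,393)). Three rings are on the cradle. Descending.

>>> {"op": "move_arm", "data": {"commands": [[0.02,0,0.3,0,0,0],[0.02,0,0.6,0,0,0],[0.02,0,0.7,0,0,0],[0.02,0,0.7,0,0,0],[0.02,0,0.7,0,0,0]]}}

```text
time_s: 18.85
tool_pos: [0.4183, 0.1225, 0.0086]
orientation: [2.185, -2.255, -0.002]
contact_force: [0.0, 0.2, 0.2]
finger_gap: 0.0736
gripper_force: 0.0
```

```bash
python3 - <<'E'
from h import *
st=get_state(); print(st['tool_pos'],st['q'].round(2),R.from_rotvec(st['orientation']).as_matrix().round(3).tolist(),st['contact_force'])
E
```

```text
[0.41831616 0.12250145 0.00859738] [-1.27  0.95  1.21  2.24 -1.22  0.95 -2.43] [[-0.032, -0.999, -0.002], [-0.999, 0.032, -0.0], [0.0, 0.002, -1.0]] [0.04542981 0.24074378 0.15320127]
```

>>> {"op": "move_arm", "data": {"commands": [[0,0,0,0,0,0],[0,0,0,0,0,0],[0,0,0,0,0,0],[0,0,0,0,0,0]], "hand": 1}}

```text
time_s: 19.25
tool_pos: [0.4188, 0.1236, 0.0088]
orientation: [-2.186, 2.256, 0.002]
contact_force: [-0.5, 0.7, 6.2]
finger_gap: 0.0525
gripper_force: 34.5
```

>>> {"op": "move_arm", "data": {"commands": [[0,0,-0.3,0,0,0],[0,0,-0.6,0,0,0],[0,0,-0.75,0,0,0],[0,0,-0.75,0,0,0]]}}

```text
time_s: 19.65
tool_pos: [0.42, 0.1236, 0.1229]
orientation: [-2.185, 2.254, -0.001]
contact_force: [0.3, -0.1, -0.7]
finger_gap: 0.0522
gripper_force: 34.5
```

>>> {"op": "move_arm", "data": {"commands": [[0.1,-0.05,0,0,0,-0.07],[0.2,-0.1,0,0,0,-0.14],[0.3,-0.2,0,0,0,-0.21],[0.4,-0.2,0,0,0,-0.28],[0.5,-0.2,0,0,0,-0.35],[0.6,-0.2,0,0,0,-0.42],[0.7,-0.2,0,0,0,-0.49],[0.8,-0.2,0,0,0,-0.56],[0.8,-0.2,0,0,0,-0.63],[0.8,-0.2,0,0,0,-0.7],[0.8,-0.2,0,0,0,-0.77],[0.8,-0.2,0,0,0,-0.775],[0.8,-0.2,0,0,0,-0.775],[0.8,-0.2,0,0,0,-0.775]]}}

```text
time_s: 21.05
tool_pos: [0.4442, 0.0024, 0.1201]
orientation: [-3.141, -0.028, 0.004]
contact_force: [0.6, 1.4, -0.8]
finger_gap: 0.0522
gripper_force: 34.5
```

```bash
python3 - <<'E'
from h import *
st=get_state(); print(st['tool_pos'],st['q'].round(2),R.from_rotvec(st['orientation']).as_matrix().round(3).tolist(),st['contact_force'])
E
```

```text
[0.44419374 0.0023533  0.12010181] [-1.    0.51  1.16  2.18 -0.63  0.86 -1.  ] [[1.0, 0.018, -0.003], [0.018, -1.0, -0.0], [-0.003, -0.0, -1.0]] [ 0.56908905  1.39067483 -0.80967661]
```

>>> {"op": "move_arm", "data": {"commands": [[0.01,0.64,0,0,0,0],[0.01,0.64,0,0,0,0],[0.01,0.64,0,0,0,0]]}}

```text
time_s: 21.35
tool_pos: [0.4478, -0.1014, 0.1213]
orientation: [3.137, 0.013, 0.001]
contact_force: [0.9, 0.9, -1.4]
finger_gap: 0.0517
gripper_force: 34.5
```

>>> {"op": "move_arm", "data": {"commands": [[0.01,0.64,0,0,0,0],[0.01,0.64,0,0,0,0],[0.01,0.64,0,0,0,0],[0.01,0.64,0,0,0,0],[0.01,0.64,0,0,0,0]]}}

```text
time_s: 21.85
tool_pos: [0.4512, -0.1885, 0.1199]
orientation: [-3.141, -0.032, 0.005]
contact_force: [0.2, 0.1, -0.9]
finger_gap: 0.0523
gripper_force: 34.5
```

```bash
python3 - <<'E'
from h import *
st=get_state(); print(st['tool_pos'],st['q'].round(2),R.from_rotvec(st['orientation']).as_matrix().round(3).tolist(),st['contact_force'])
s=load('s3'); print(at(s,387.2,168.5,.047),at(s,402.2,170,.047))
E
```

```text
[ 0.45120641 -0.1884751   0.11987094] [-0.5   0.56  1.07  2.07 -0.64  0.89 -0.61] [[1.0, 0.02, -0.003], [0.02, -1.0, 0.001], [-0.003, -0.001, -1.0]] [ 0.15514107  0.06807009 -0.8604323 ]
[ 0.4662 -0.1567] [ 0.4288 -0.1653]
```

>>> {"op": "move_arm", "data": {"commands": [[0,0,0.2,0,0,0],[0,0,0.3,0,0,0],[0,0,0.34,0,0,0],[0,0,0.36,0,0,0],[0,0,0.36,0,0,0],[0,0,0.36,0,0,0]]}}

```text
time_s: 22.45
tool_pos: [0.4519, -0.1895, 0.067]
orientation: [3.141, 0.033, -0.002]
contact_force: [0.0, 0.4, -1.4]
finger_gap: 0.0519
gripper_force: 34.5
```

>>> {"op": "move_arm", "data": {"commands": [[0,0,0,0,0,0],[0,0,0,0,0,0],[0,0,0,0,0,0]], "hand": 0.2}}

```text
time_s: 22.75
tool_pos: [0.4517, -0.1898, 0.0668]
orientation: [3.141, 0.032, -0.002]
contact_force: [-0.7, -0.1, 0.2]
finger_gap: 0.0709
gripper_force: 0.0
```

>>> {"op": "move_arm", "data": {"commands": [[0,0,-0.15,0,0,0],[0,0,-0.35,0,0,0],[0,0,-0.5,0,0,0],[0,0,-0.5,0,0,0]]}}

```text
time_s: 23.15
tool_pos: [0.4534, -0.1907, 0.144]
orientation: [3.141, 0.032, 0.005]
contact_force: [0.4, 0.3, -0.3]
finger_gap: 0.0734
gripper_force: 0.0
```

```bash
python3 - <<'E'
from h import *
st=get_state(); print(st['tool_pos'],st['q'].round(2))
snap('side','s5')
a=cv2.imread('pics/s5.png')[120:240,330:450]
cv2.imwrite('pics/s5b.png',cv2.resize(a,(480,480),interpolation=cv2.INTER_CUBIC))
E
```

```text
[ 0.45341632 -0.19071906  0.14399676] [-0.53  0.52  1.11  2.06 -0.6   0.93 -0.64]
```

View pics/s5b.png

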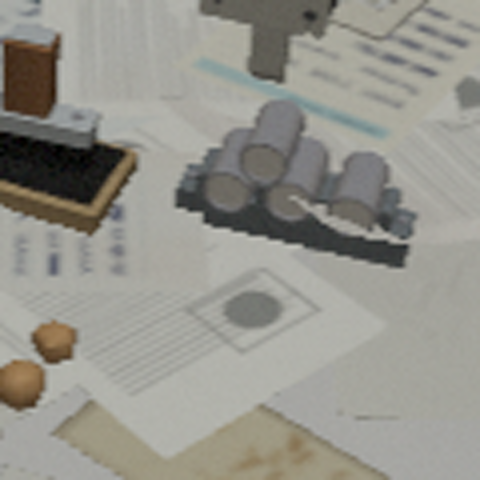

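The fourth ring is saddled at crop (270,140), over the +x and middle rings. Going for the last ring with the opposite wrist turn, which is farther from the joint limit.

>>> {"op": "move_arm", "data": {"commands": [[0.02,-0.842,0,0,0,0],[0.02,-0.842,0,0,0,0],[0.02,-0.842,0,0,0,0]]}}

```text
time_s: 23.5
tool_pos: [0.4508, -0.0595, 0.1401]
orientation: [-3.139, -0.036, 0.007]
contact_force: [0.4, 0.0, -0.6]
finger_gap: 0.0736
gripper_force: 0.0
```

>>> {"op": "move_arm", "data": {"commands": [[0,-0.842,0,0,0,-0.07],[0,-0.842,0,0,0,-0.14],[0,-0.842,0,0,0,-0.21],[0,-0.842,0,0,0,-0.28],[0,-0.842,0,0,0,-0.35],[0,-0.842,0,0,0,-0.42],[0,-0.842,0,0,0,-0.49],[0,-0.842,0,0,0,-0.56],[0,-0.842,0,0,0,-0.63],[0,-0.842,0,0,0,-0.7],[0,-0.842,0,0,0,-0.7],[0,-0.842,0,0,0,-0.7]]}}

```text
time_s: 24.7
tool_pos: [0.4488, 0.0628, 0.1409]
orientation: [-2.316, -2.12, 0.003]
contact_force: [-0.3, -0.3, 0.3]
finger_gap: 0.0732
gripper_force: 0.0
```

```bash
python3 - <<'E'
from h import *
st=get_state(); print(st['tool_pos'],st['q'].round(2),R.from_rotvec(st['orientation']).as_matrix().round(3).tolist())
E
```

```text
[0.44883249 0.06283403 0.1409172 ] [-0.91  0.32  0.83  2.14 -0.33  0.81  0.04] [[0.088, 0.996, -0.003], [0.996, -0.088, 0.0], [-0.0, -0.003, -1.0]]
```

>>> {"op": "move_arm", "data": {"commands": [[0.814,-0.269,0.1,0,0,0],[0.814,-0.269,0.1,0,0,0],[0.814,-0.269,0.3,0,0,0],[0.814,-0.269,0.4,0,0,0],[0.814,-0.269,0.4,0,0,0]]}}

```text
time_s: 25.2
tool_pos: [0.417, 0.1881, 0.0794]
orientation: [-2.312, -2.125, 0.01]
contact_force: [-0.0, -0.6, -0.3]
finger_gap: 0.0731
gripper_force: 0.0
```

```bash
python3 - <<'E'
from h import *
st=get_state(); print(st['tool_pos'],st['q'].round(2),R.from_rotvec(st['orientation']).as_matrix().round(3).tolist())
snap('side','s6'); t=snap('top','t6')
a=cv2.imread('pics/s6.png')[170:350,230:450]
cv2.imwrite('pics/s6b.png',cv2.resize(a,(733,600),interpolation=cv2.INTER_CUBIC))
E
```

```text
[0.4169997  0.18807574 0.07939122] [-1.08  0.44  0.71  2.16 -0.45  0.69 -0.14] [[0.084, 0.996, -0.006], [0.996, -0.084, -0.003], [-0.004, -0.006, -1.0]]
```

View pics/s6b.png

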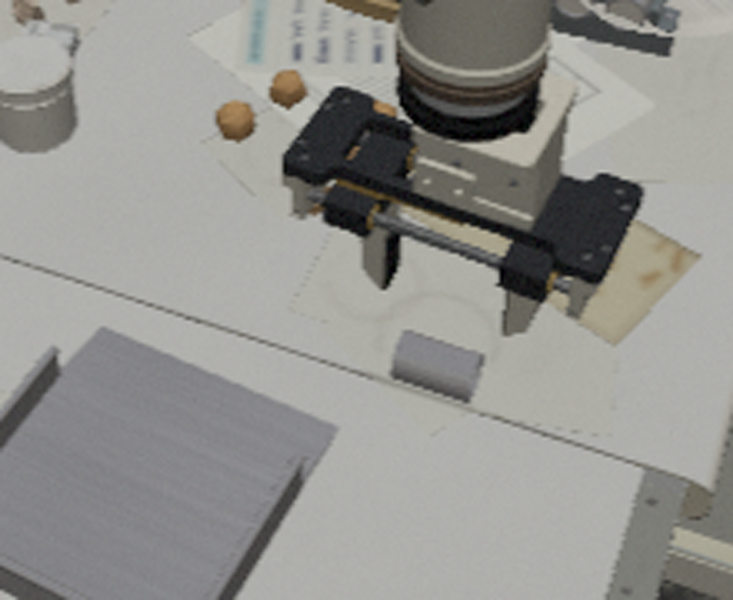

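The last ring (crop (437,363)) is below the fingers. Descending, gripping and lifting.

>>> {"op": "move_arm", "data": {"commands": [[0,0.016,0.25,0,0,0],[0,0.016,0.475,0,0,0],[0,0.016,0.475,0,0,0],[0,0.016,0.475,0,0,0]]}}

```text
time_s: 25.7
tool_pos: [0.4223, 0.1867, 0.0112]
orientation: [-2.315, -2.122, 0.003]
contact_force: [0.8, -0.3, 0.0]
finger_gap: 0.0734
gripper_force: 0.0
```

>>> {"op": "move_arm", "data": {"commands": [[0,0,0,0,0,0],[0,0,0,0,0,0],[0,0,0,0,0,0],[0,0,0,0,0,0]], "hand": 1}}

```text
time_s: 26.1
tool_pos: [0.4221, 0.1885, 0.0114]
orientation: [-2.311, -2.125, -0.001]
contact_force: [-0.7, -0.6, 8.9]
finger_gap: 0.0521
gripper_force: 34.4
```

>>> {"op": "move_arm", "data": {"commands": [[0,0,-0.3,0,0,0],[0,0,-0.6,0,0,0],[0,0,-0.75,0,0,0],[0,0,-0.8,0,0,0]]}}

```text
time_s: 26.5
tool_pos: [0.4232, 0.1888, 0.1327]
orientation: [-2.312, -2.125, -0.005]
contact_force: [0.0, 0.4, -1.6]
finger_gap: 0.0523
gripper_force: 34.4
```

>>> {"op": "move_arm", "data": {"commands": [[-0.1,0.05,0,0,0,0.07],[-0.2,0.1,0,0,0,0.14],[-0.4,0.15,0,0,0,0.21],[-0.6,0.2,0,0,0,0.28],[-0.8,0.2,0,0,0,0.35],[-0.9,0.2,0,0,0,0.42],[-0.9,0.2,0,0,0,0.49],[-0.9,0.2,0,0,0,0.56],[-0.9,0.2,0,0,0,0.63],[-0.9,0.2,0,0,0,0.7],[-0.9,0.2,0,0,0,0.7],[-0.9,0.2,0,0,0,0.7]]}}

```text
time_s: 27.7
tool_pos: [0.4397, 0.0506, 0.1296]
orientation: [3.14, 0.039, -0.005]
contact_force: [-0.5, 0.3, -0.1]
finger_gap: 0.0521
gripper_force: 34.4
```

```bash
python3 - <<'E'
from h import *
st=get_state(); print(st['tool_pos'],st['q'].round(2),R.from_rotvec(st['orientation']).as_matrix().round(3).tolist())
E
```

```text
[0.43971749 0.0506433  0.12958897] [-1.14  0.5   1.19  2.17 -0.62  0.88 -1.11] [[1.0, 0.025, -0.003], [0.025, -1.0, -0.001], [-0.003, 0.001, -1.0]]
```

>>> {"op": "move_arm", "data": {"commands": [[-0.116,0.802,0,0,0,0],[-0.116,0.802,0,0,0,0],[-0.116,0.802,0,0,0,0]]}}

```text
time_s: 28.0
tool_pos: [0.4244, -0.0736, 0.1305]
orientation: [3.141, 0.032, -0.002]
contact_force: [-0.0, 0.1, -1.3]
finger_gap: 0.052
gripper_force: 34.4
```

>>> {"op": "move_arm", "data": {"commands": [[-0.116,0.802,0,0,0,0],[-0.116,0.802,0,0,0,0],[-0.116,0.802,0,0,0,0],[-0.116,0.802,0,0,0,0],[-0.116,0.802,0,0,0,0]]}}

```text
time_s: 28.5
tool_pos: [0.4101, -0.1904, 0.13]
orientation: [-3.14, -0.033, 0.004]
contact_force: [0.7, 0.8, 0.3]
finger_gap: 0.0521
gripper_force: 34.4
```

>>> {"op": "move_arm", "data": {"commands": [[0.005,0,0.2,0,0,0],[0.005,0,0.33,0,0,0],[0.005,0,0.39,0,0,0],[0.005,0,0.408,0,0,0],[0.005,0,0.408,0,0,0],[0.005,0,0.408,0,0,0]]}}

```text
time_s: 29.1
tool_pos: [0.4117, -0.1905, 0.0697]
orientation: [3.141, 0.034, -0.002]
contact_force: [-0.2, 0.2, -1.4]
finger_gap: 0.0519
gripper_force: 34.4
```

>>> {"op": "move_arm", "data": {"commands": [[0,0,0,0,0,0],[0,0,0,0,0,0],[0,0,0,0,0,0]], "hand": 0.2}}

```text
time_s: 29.4
tool_pos: [0.4114, -0.1906, 0.0694]
orientation: [3.141, 0.032, -0.002]
contact_force: [0.4, 0.5, 0.3]
finger_gap: 0.0708
gripper_force: 0.0
```

>>> {"op": "move_arm", "data": {"commands": [[0,0,-0.15,0,0,0],[0,0,-0.35,0,0,0],[0,0,-0.6,0,0,0],[0,0,-0.8,0,0,0],[0,0,-0.8,0,0,0]]}}

```text
time_s: 29.9
tool_pos: [0.4136, -0.1918, 0.1923]
orientation: [3.141, 0.032, 0.006]
contact_force: [0.0, -0.1, 0.3]
finger_gap: 0.0735
gripper_force: 0.0
```

```bash
cat >> h.py <<'E'
def lumps(s,z=.011):
    im=np.array(s['pixels']); h=cv2.cvtColor(im,cv2.COLOR_RGB2HSV)
    m=((h[...,0]>8)&(h[...,0]<24)&(h[...,1]>95)&(h[...,2]>70)).astype('uint8')
    n,_,st,c=cv2.connectedComponentsWithStats(m)
    return [(int(a[4]),c[i].round(1).tolist(),at(s,*c[i],z).tolist()) for i,a in enumerate(st) if i and 12<a[4]<400]
E
python3 - <<'E'
from h import *
st=get_state(); print(st['tool_pos'],st['q'].round(2))
a=snap('side','s7'); b=snap('top','t7')
print('side',*lumps(a),sep='\n'); print('top',*lumps(b),sep='\n')
cv2.imwrite('pics/s7b.png',cv2.resize(cv2.imread('pics/s7.png')[110:290,270:450],(600,600),interpolation=cv2.INTER_CUBIC))
E
```

```text
[ 0.41358121 -0.19175285  0.19225576] [-0.68  0.38  1.27  2.1  -0.45  0.97 -0.71]
side
(114, [338.5, 138.5], [0.6482, -0.2855])
(228, [335.5, 168.6], [0.6052, -0.1491])
(83, [315.8, 196.2], [0.6107, -0.0246])
(99, [300.3, 205.9], [0.6324, 0.0233])
(82, [343.2, 204.9], [0.5355, -0.0206])
(111, [334.7, 215.6], [0.5411, 0.0231])
(143, [192.4, 230.8], [0.8311, 0.1982])
(85, [323.6, 227.7], [0.5505, 0.0717])
(46, [133.1, 293.8], [0.8415, 0.3983])
(44, [138.0, 304.6], [0.8148, 0.416])
top
(80, [294.6, 124.1], [0.8345, 0.1928])
(20, [480.6, 127.4], [0.8289, -0.3995])
(20, [483.9, 141.3], [0.7834, -0.408])
(16, [493.5, 146.8], [0.7656, -0.4373])
(100, [400.4, 195.5], [0.6066, -0.1412])
(56, [347.6, 186.2], [0.634, 0.0227])
(42, [363.1, 193.2], [0.6124, -0.0256])
(44, [332.0, 212.1], [0.5522, 0.0705])
(16, [419.8, 212.6], [0.5538, -0.2])
(56, [347.4, 215.6], [0.5418, 0.023])
(43, [362.1, 217.1], [0.5377, -0.0224])
(33, [352.0, 269.9], [0.3766, 0.0087])
(32, [339.9, 279.2], [0.3488, 0.0449])
(14, [337.6, 290.5], [0.3153, 0.0517])
(18, [345.4, 295.1], [0.3022, 0.0281])
(31, [228.6, 337.2], [0.176, 0.3728])
(55, [241.8, 343.9], [0.1576, 0.3329])
```

View pics/s7b.png

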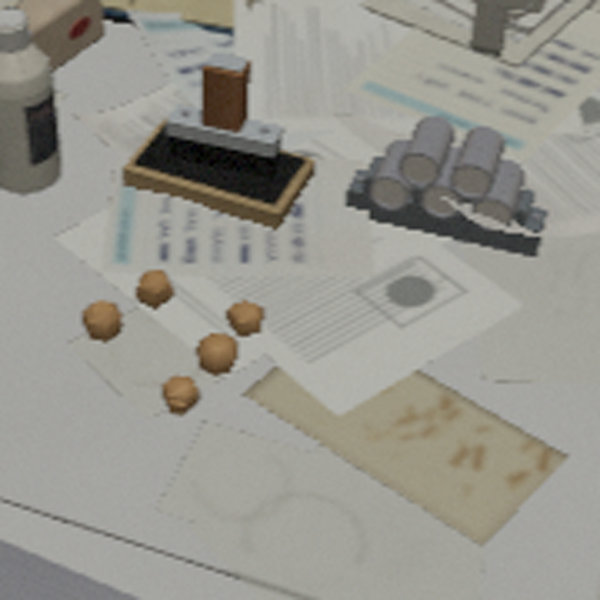

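The pyramid of five is complete on the cradle, around crop (440,170). The five lumps (crop (100–245, 290–395)) are undisturbed. Next I compute the mat and pusher poses and pick up the pusher.

```bash
python3 - <<'E'
from h import *
s=load('s7'); k=.3
c=lambda X,Y:(270+X*k,110+Y*k)
P=lambda p,z:at(s,*c(*p),z)
ang=lambda a,b:np.degrees(np.arctan2(*(b-a)[::-1]))
a,b,d,e=[P(p,.028) for p in [(124,166),(277,213),(314,169),(160,122)]]
print('mat',a,b,d,ang(b,a),ang(d,b), 'centre',(a+d)/2, 'back corner',e,(b+e)/2)
f,g=P((167,133),.066),P((280,152),.066); print('chan front edge',f,g,ang(g,f),'mid',(f+g)/2)
print('handle cap corners',P((203,68),.124),P((243,73),.124),P((249,62),.124))
# wood-coloured mask in top view of mat: minAreaRect
t=load('t7'); im=np.array(t['pixels'])[160:225,390:435]
h=cv2.cvtColor(im,cv2.COLOR_RGB2HSV); m=((h[...,0]>8)&(h[...,0]<24)&(h[...,1]>90)).astype('uint8')
n,l,stt,_=cv2.connectedComponentsWithStats(m,connectivity=8)
pts=np.argwhere(m)[:,::-1].astype('float32')
r=cv2.minAreaRect(pts); bx=cv2.boxPoints(r)+[390,160]; w=[at(t,*p,.028) for p in bx]; print(np.array(w).tolist(),np.mean(w,0),ang(w[0],w[1]),ang(w[1],w[2]),[np.linalg.norm(w[i]-w[i-1]) for i in range(4)])
E
```

```text
mat [ 0.6825 -0.1356] [ 0.5472 -0.1252] [ 0.5383 -0.1902] -4.395467024613341 82.20336791512153 centre [ 0.6104 -0.1629] back corner [ 0.679  -0.2033] [ 0.6131  -0.16425]
chan front edge [ 0.6474 -0.1422] [ 0.5562 -0.1523] 6.319504860476026 mid [ 0.6018  -0.14725]
handle cap corners [ 0.6234 -0.1567] [ 0.5925 -0.1619] [ 0.5935 -0.1779]
[[0.5495, -0.126], [0.6842, -0.1356], [0.6804, -0.2136], [0.5459, -0.2027]] [ 0.615    -0.169475] -4.07654812232457 -92.78912763527666 [np.float64(0.07678443852760791), np.float64(0.1350416602386094), np.float64(0.07809250924384491), np.float64(0.13494095004853043)]
```

>>> {"op": "move_arm", "data": {"commands": [[0.7,-0.12,0,0,0,0.008],[0.7,-0.12,0,0,0,0.008],[0.7,-0.12,0,0,0,0.008],[0.7,-0.12,0,0,0,0.008]]}}

```text
time_s: 30.4
tool_pos: [0.5161, -0.1699, 0.1871]
orientation: [3.141, 0.009, -0.008]
contact_force: [-0.4, 0.5, -0.3]
finger_gap: 0.0732
gripper_force: 0.0
```

>>> {"op": "move_arm", "data": {"commands": [[0.6,0,0,0,0,0],[0.6,0,0,0,0,0],[0.6,0,0,0,0,0],[0.6,0,0,0,0,0],[0.6,0,0,0,0,0]]}}

```text
time_s: 30.9
tool_pos: [0.6036, -0.1712, 0.1882]
orientation: [-3.141, -0.001, 0.006]
contact_force: [0.0, -0.0, 1.0]
finger_gap: 0.0735
gripper_force: 0.0
```

>>> {"op": "move_arm", "data": {"commands": [[0.045,0,0.2,0,0,0],[0.045,0,0.45,0,0,0],[0.045,0,0.65,0,0,0],[0.045,0,0.715,0,0,0],[0.045,0,0.715,0,0,0]]}}

```text
time_s: 31.4
tool_pos: [0.6105, -0.17, 0.0806]
orientation: [-3.141, -0.004, 0.007]
contact_force: [0.1, -1.0, 0.7]
finger_gap: 0.0734
gripper_force: 0.0
```

>>> {"op": "move_arm", "data": {"commands": [[0,0,0,0,0,0],[0,0,0,0,0,0],[0,0,0,0,0,0],[0,0,0,0,0,0],[0,0,0,0,0,0],[0,0,0,0,0,0]], "hand": 1, "force": 55}}

```text
time_s: 32.0
tool_pos: [0.6126, -0.17, 0.0816]
orientation: [-3.142, -0.006, 0.003]
contact_force: [-0.1, -0.9, 0.4]
finger_gap: 0.0301
gripper_force: 0.3
```

```bash
python3 - <<'E'
from h import *
st=get_state(); print(st['tool_pos'],st['q'].round(2),R.from_rotvec(st['orientation']).as_matrix().round(3).tolist(),st['finger_gap'],st['contact_force'])
b=snap('side','s8'); print([l for l in lumps(b) if .5<l[2][0]<.7 and l[2][1]>-.1])
E
```

```text
[ 0.61260857 -0.16995571  0.08162767] [-0.4   0.82  0.92  1.73 -0.76  1.   -0.75] [[1.0, 0.004, -0.002], [0.004, -1.0, 0.0], [-0.002, -0.0, -1.0]] 0.030108405304558876 [-0.06936133 -0.86350744  0.43771517]
[(83, [315.8, 196.2], [0.6107, -0.0246]), (98, [300.2, 205.9], [0.6326, 0.0232]), (80, [343.3, 204.9], [0.5351, -0.0206]), (111, [334.7, 215.6], [0.5411, 0.0231]), (86, [323.6, 227.8], [0.5504, 0.0718])]
```

Still closing; giving it a moment, then lifting.

>>> {"op": "move_arm", "data": {"commands": [[0,0,0,0,0,0],[0,0,0,0,0,0],[0,0,0,0,0,0],[0,0,0,0,0,0]]}}

```text
time_s: 32.45
tool_pos: [0.6125, -0.1702, 0.0815]
orientation: [3.141, 0.006, -0.003]
contact_force: [0.6, -1.2, 1.1]
finger_gap: 0.0236
gripper_force: 54.9
```

>>> {"op": "move_arm", "data": {"commands": [[0,0,-0.1,0,0,0],[0,0,-0.25,0,0,0],[0,0,-0.4,0,0,0],[0,0,-0.4,0,0,0]]}}

```text
time_s: 32.85
tool_pos: [0.6144, -0.1709, 0.1449]
orientation: [3.141, 0.006, 0.005]
contact_force: [0.7, -0.7, -2.1]
finger_gap: 0.0238
gripper_force: 54.9
```

```bash
python3 - <<'E'
from h import *
st=get_state(); print(st['tool_pos'],R.from_rotvec(st['orientation']).as_matrix().round(3).tolist(),st['finger_gap'],st['contact_force'])
snap('side','s9'); snap('top','t9')
# black rubber mat outline + pusher channel: crop both at 5x
a=cv2.resize(cv2.imread('pics/s9.png')[120:200,295:375],(590,590),interpolation=cv2.INTER_CUBIC)
b=np.clip(cv2.resize(cv2.imread('pics/t9.png')[160:220,390:430]*1.0,(210,315),interpolation=cv2.INTER_CUBIC)*1.7,0,255)
o=np.zeros((590,800,3),'uint8'); o[:,:590]=a; o[:315,590:]=b; cv2.imwrite('pics/s9b.png',o)
E
```

```text
[ 0.6144198  -0.17086052  0.14492882] [[1.0, 0.004, 0.003], [0.004, -1.0, -0.001], [0.003, 0.001, -1.0]] 0.023816051436432277 [ 0.66818776 -0.72737141 -2.08253209]
```

View pics/s9b.png

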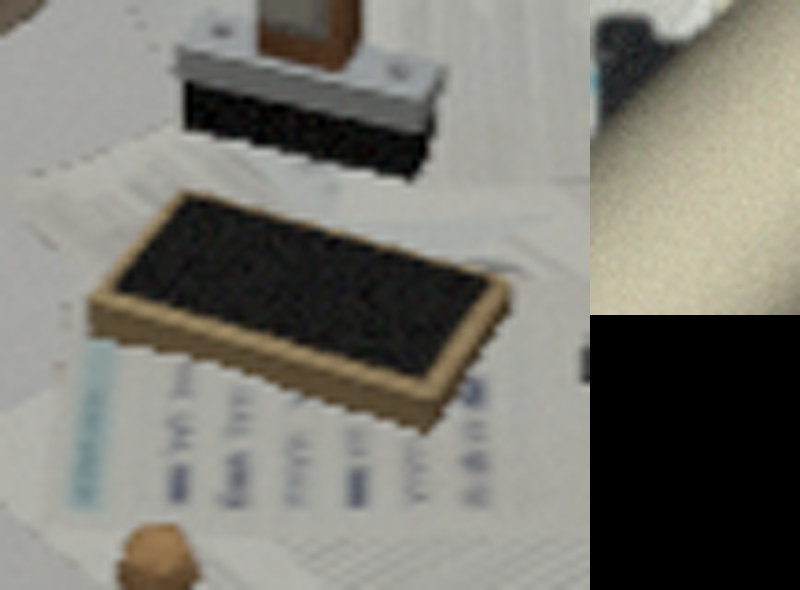

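Pusher held cleanly. Mat top corners in the crop: (92,298), (430,395), (512,285), (187,192). Blade lower front edge: (185,130)–(410,180).

```bash
python3 - <<'E'
from h import *
s=load('s9'); k=80/590
P=lambda p,z:at(s,295+p[0]*k-.5+k/2,120+p[1]*k-.5+k/2,z)
ang=lambda a,b:np.degrees(np.arctan2(*(b-a)[::-1]))
w=[P(p,.028) for p in [(92,298),(430,395),(512,285),(187,192)]]
print('mat',np.array(w).tolist(),np.mean(w,0),'yaw',ang(w[1],w[0]),ang(w[2],w[3]),'lens',np.linalg.norm(w[0]-w[1]),np.linalg.norm(w[2]-w[1]))
f,g=P((185,131),.0914),P((410,181),.0914); print('blade',f,g,ang(g,f),(f+g)/2,np.linalg.norm(f-g))
f,g=P((175,73),.1294),P((425,130-35),.1294); print('chan top',f,g,ang(g,f),(f+g)/2,np.linalg.norm(f-g))
E
```

```text
mat [[0.6826, -0.1347], [0.5488, -0.128], [0.5424, -0.2006], [0.6758, -0.2098]] [ 0.6124   -0.168275] yaw -2.8666767271671643 -3.9451862290375583 lens 0.13396764534767344 0.07288154773329117
blade [ 0.6565 -0.1612] [ 0.5716 -0.1625] 0.8772519780732914 [ 0.61405 -0.16185] 0.08490995230242446
chan top [ 0.6518 -0.1409] [ 0.5673 -0.1607] 13.187597787783002 [ 0.60955 -0.1508 ] 0.08678876655420334
```

>>> {"op": "move_arm", "data": {"commands": [[-0.25,-0.35,0,0,0,0],[-0.25,-0.35,0,0,0,0],[-0.5,-0.68,0,0,0,0],[-0.5,-0.68,0,0,0,0],[-0.5,-0.68,0,0,0,0],[-0.5,-0.68,0,0,0,0]]}}

```text
time_s: 33.55
tool_pos: [0.5372, -0.0681, 0.1412]
orientation: [3.141, 0.007, -0.004]
contact_force: [0.1, -0.7, -2.1]
finger_gap: 0.024
gripper_force: 54.9
```

>>> {"op": "move_arm", "data": {"commands": [[0,0,0.25,0,0,0],[0,0,0.45,0,0,0],[0,0,0.55,0,0,0],[0,0,0.56,0,0,0],[0,0,0.56,0,0,0]]}}

```text
time_s: 34.05
tool_pos: [0.5376, -0.0696, 0.058]
orientation: [3.141, 0.004, -0.003]
contact_force: [-0.1, 0.2, -1.8]
finger_gap: 0.0233
gripper_force: 54.9
```

>>> {"op": "move_arm", "data": {"commands": [[0,-0.08,0,0,0,0],[0,-0.16,0,0,0,0],[0,-0.24,0,0,0,0],[0,-0.32,0,0,0,0],[0,-0.4,0,0,0,0],[0,-0.48,0,0,0,0],[0,-0.56,0,0,0,0],[0,-0.64,0,0,0,0],[0,-0.72,0,0,0,0],[0,-0.8,0,0,0,0],[0,-0.8,0,0,0,0]]}}

```text
time_s: 35.15
tool_pos: [0.5365, 0.0547, 0.0573]
orientation: [-3.14, -0.011, 0.004]
contact_force: [-0.1, -0.7, -2.1]
finger_gap: 0.0241
gripper_force: 54.9
```

```bash
cat >> h.py <<'E'
def look(n):
    st=get_state(); print(np.round(st['tool_pos'],4),R.from_rotvec(st['orientation']).as_matrix()[:2,0].round(3),st['finger_gap'].round(4),np.round(st['contact_force'],1),st['q'].round(2))
    for c in ('side','top'):
        print(c,[(l[0],l[2]) for l in lumps(snap(c,c+n)) if .4<l[2][0]<.7 and l[2][1]>-.1])
E
python3 -c "from h import *; look('10')"
```

```text
Traceback (most recent call last):
  File "h.py", line 22, in look
    st=get_state(); print(np.round(st['tool_pos'],4),R.from_rotvec(st['orientation']).as_matrix()[:2,0].round(3),st['finger_gap'].round(4),np.round(st['contact_force'],1),st['q'].round(2))
                                                                                                                 ^^^^^^^^^^^^^^^^^^^^^^
AttributeError: 'float' object has no attribute 'round'
```

```bash
sed -i "s/st\['finger_gap'\].round(4)/round(st['finger_gap'],4)/" h.py; python3 -c "from h import *; look('10')"
```

```text
[0.5365 0.0547 0.0573] [1.    0.007] 0.0241 [-0.1 -0.7 -2.1] [-0.86  0.73  0.94  1.98 -0.79  0.86 -1.03]
side [(66, [0.6352, 0.0261]), (21, [0.5407, 0.0117]), (223, [0.5702, 0.1027]), (97, [0.5322, 0.0828])]
top []
```

```bash
python3 - <<'E'
from h import *
s=load('side10'); im=np.array(s['pixels']); h=cv2.cvtColor(im,cv2.COLOR_RGB2HSV)
m=((h[...,0]>8)&(h[...,0]<24)&(h[...,1]>95)&(h[...,2]>70))
u,v=proj(s,(.5702,.1027,.011)); u0,v0=int(u)-16,int(v)-14
for r in m[v0:v0+28,u0-14:u0+34]: print(''.join('#' if x else '.' for x in r))
print(u0-14,v0)
print([proj(s,p) for p in [(.5365-.045,.0657,.0),(.5365+.045,.0657,0)]])
E
```

```text
................................................
................................................
................................................
................................................
................................................
....................................#...........
.................................#######........
...............................#########........
...............................##########......#
..............................###########.....##
..............................###########....###
.............................############...####
.............................#############..####
......................#####...############..####
.....................########.###########...####
....................#####################....###
....................####################.....###
....................###################.......##
...................############....###.........#
....................###########.................
....................##########..................
.....................#########..................
......................#######...................
........................#.......................
................................................
................................................
................................................
................................................
280 220
[(np.float64(347.877119712404), np.float64(236.20737784265737)), (np.float64(312.5137615137803), np.float64(225.81981282509838))]
```

>>> {"op": "move_arm", "data": {"commands": [[0.02,-0.08,0,0,0,0],[0.04,-0.16,0,0,0,0],[0.06,-0.24,0,0,0,0],[0.08,-0.32,0,0,0,0],[0.09,-0.4,0,0,0,0],[0.09,-0.48,0,0,0,0],[0.09,-0.56,0,0,0,0],[0.09,-0.64,0,0,0,0],[0.09,-0.72,0,0,0,0],[0.09,-0.8,0,0,0,0],[0.09,-0.8,0,0,0,0]]}}

```text
time_s: 36.35
tool_pos: [0.5494, 0.1749, 0.0573]
orientation: [-3.14, -0.011, 0.004]
contact_force: [0.2, 0.3, -3.1]
finger_gap: 0.0236
gripper_force: 54.9
```

```bash
cat >> h.py <<'E'
def mask(n,x0,y0,x1,y1):
    h=cv2.cvtColor(np.array(load(n)['pixels']),cv2.COLOR_RGB2HSV)
    m=((h[...,0]>8)&(h[...,0]<24)&(h[...,1]>95)&(h[...,2]>70))
    for r in m[y0:y1,x0:x1]: print(''.join('#' if x else '.' for x in r))
E
python3 -c "
from h import *; look('11')
s=load('side11'); u,v=map(int,proj(s,(.55,.21,.011))); print(u,v); mask('side11',u-30,v-16,u+30,v+16); print(at(s,315.5,231.5,.011),at(s,305.3,238,.011))"
```

```text
[0.5494 0.1749 0.0573] [1.    0.007] 0.0236 [ 0.2  0.3 -3.1] [-1.03  0.78  0.93  1.89 -0.81  0.9  -1.25]
side [(20, [0.5593, -0.016]), (17, [0.5708, 0.0367]), (15, [0.5709, 0.1033]), (41, [0.5558, 0.1405]), (67, [0.6076, 0.1828]), (279, [0.5554, 0.2038])]
top [(55, [0.6343, 0.0226]), (42, [0.5676, -0.0272])]
299 270
........##########..........................................
........##########..........................................
.........########...........................................
.........#######............................................
............................................................
.....................######.................................
...................##########...............................
...................###########..............................
..................############..............................
..................############..............................
.................#############.....######...................
.................#############....#########.................
.................#############..###########.......
[... 501 characters left out ...]
..................................#####...................
.....................................##.....................
............................................................
............................................................
............................................................
............................................................
............................................................
............................................................
............................................................
............................................................
............................................................
[0.5633 0.0903] [0.577  0.1184]
```

```bash
python3 -c "
from h import *
s=load('side11'); print(at(s,292.5,266,.011),at(s,307,270.5,.011)); mask('side11',265,236,300,262)"
```

```text
[0.5691 0.2054] [0.535  0.2048]
...................................
...................................
...................................
...................................
...................................
...................................
...................................
...................................
...................................
...................................
...................................
...................................
...................................
...................................
............#####..................
............########...............
............#########..............
............##########.............
............##########.............
............##########.............
.............########..............
.............#######...............
...................................
.........................######....
.......................##########..
.......................###########.
```

>>> {"op": "move_arm", "data": {"commands": [[0,-0.08,0,0,0,0],[0,-0.16,0,0,0,0],[0,-0.24,0,0,0,0],[0,-0.32,-0.007,0,0,0],[0,-0.4,-0.02,0,0,0],[0,-0.48,-0.033,0,0,0],[0,-0.56,-0.047,0,0,0]]}}

```text
time_s: 37.15
tool_pos: [0.5492, 0.257, 0.0648]
orientation: [-3.142, -0.007, 0.003]
contact_force: [-0.3, -0.7, -2.8]
finger_gap: 0.0236
gripper_force: 54.9
```

>>> {"op": "move_arm", "data": {"commands": [[0,-0.08,-0.007,0,0,0],[0,-0.16,-0.007,0,0,0],[0,-0.24,-0.007,0,0,0],[0,-0.32,-0.007,0,0,0],[0,-0.4,-0.007,0,0,0],[0,-0.48,-0.007,0,0,0],[0,-0.48,-0.007,0,0,0]]}}

```text
time_s: 37.85
tool_pos: [0.5486, 0.3309, 0.0654]
orientation: [-3.14, -0.011, 0.003]
contact_force: [-0.1, 0.5, -2.5]
finger_gap: 0.0239
gripper_force: 54.9
```

```bash
sed -i 's/y>-.1/y>-.1/' h.py; python3 -c "
from h import *; look('12')
mask('side12',225,240,305,330)" | sed 's/^\.*$//' | cat -s
```

```text
[0.5486 0.3309 0.0654] [1.    0.007] 0.0239 [-0.1  0.5 -2.5] [-1.21  0.86  0.93  1.72 -0.81  1.   -1.53]
side [(85, [0.5662, -0.0255]), (99, [0.6324, 0.0233]), (18, [0.5736, 0.2165]), (23, [0.5743, 0.2847]), (40, [0.5564, 0.3056]), (309, [0.5545, 0.3578])]
top [(55, [0.6338, 0.0225]), (40, [0.6093, 0.1767]), (43, [0.5677, -0.027])]

.............................................................##.................
............................................................##..................

............................................................####................
............................................................##.###..............
............................................................#....##.............
..................................................................#.............
.................................................................##.............
................................................................###.............

.............................................######.............................
..................................
[... 1697 characters left out ...]
##############..###########.........................
...........................###############.############.........................
...........................############################.........................
............................############################........................
............................############################........................
.............................###########..##############........................
.............................##########...##############........................
..............................########.....#############........................
................................#####......##############.......................
```

>>> {"op": "move_arm", "data": {"commands": [[0,0.05,-0.2,0,0,0],[0,0.1,-0.45,0,0,0],[0.2,0.4,-0.45,0,0,0],[0.25,0.7,-0.45,0,0,0],[0.25,0.7,-0.45,0,0,0]]}}

```text
time_s: 38.45
tool_pos: [0.5894, 0.2109, 0.1349]
orientation: [3.136, -0.016, 0.002]
contact_force: [-0.8, -1.2, -2.9]
finger_gap: 0.0237
gripper_force: 54.9
```

>>> {"op": "move_arm", "data": {"commands": [[0.2,0.3,0,0,0,-0.06],[0.2,0.62,0,0,0,-0.067],[0.2,0.62,0,0,0,-0.067],[0.2,0.62,0,0,0,-0.067],[0.2,0.62,0,0,0,-0.067]]}}

```text
time_s: 38.95
tool_pos: [0.617, 0.1303, 0.1328]
orientation: [-3.132, -0.225, 0.004]
contact_force: [-0.7, 1.1, -2.3]
finger_gap: 0.0236
gripper_force: 54.9
```

```bash
python3 -c "from h import *; look('13')"
```

```text
[0.617  0.1303 0.1328] [0.99  0.143] 0.0236 [-0.7  1.1 -2.3] [-0.9   0.74  0.96  1.71 -0.69  1.07 -1.13]
side [(45, [0.6704, 0.0143]), (85, [0.5662, -0.0255]), (102, [0.6079, 0.178]), (362, [0.5572, 0.356])]
top [(44, [0.6325, 0.0207]), (124, [0.5566, 0.3626]), (41, [0.5678, -0.0267])]
```

>>> {"op": "move_arm", "data": {"commands": [[0,0,0.25,0,0,0],[0,0,0.45,0,0,0],[0,0,0.495,0,0,0],[0,0,0.495,0,0,0]]}}

```text
time_s: 39.45
tool_pos: [0.6162, 0.1309, 0.0577]
orientation: [3.133, 0.228, -0.007]
contact_force: [-0.5, 0.7, -2.1]
finger_gap: 0.024
gripper_force: 54.9
```

>>> {"op": "move_arm", "data": {"commands": [[0,-0.08,0,0,0,0],[0,-0.16,0,0,0,0],[0,-0.24,0,0,0,0],[0,-0.32,0,0,0,0],[0,-0.4,0,0,0,0],[0,-0.48,0,0,0,0],[0,-0.55,0,0,0,0]]}}

```text
time_s: 40.15
tool_pos: [0.6051, 0.2132, 0.0588]
orientation: [-3.133, -0.227, 0.003]
contact_force: [0.2, 0.2, -1.9]
finger_gap: 0.0237
gripper_force: 54.9
```

>>> {"op": "move_arm", "data": {"commands": [[0,-0.08,-0.014,0,0,0],[0,-0.16,-0.027,0,0,0],[0,-0.24,-0.04,0,0,0],[0,-0.32,-0.05,0,0,0],[0,-0.4,-0.05,0,0,0],[0,-0.48,-0.05,0,0,0],[0,-0.56,-0.05,0,0,0],[0,-0.64,-0.05,0,0,0],[0,-0.72,-0.05,0,0,0],[0,-0.72,-0.05,0,0,0]]}}

```text
time_s: 41.15
tool_pos: [0.5891, 0.323, 0.066]
orientation: [-3.13, -0.233, 0.004]
contact_force: [-0.6, 1.2, -1.9]
finger_gap: 0.024
gripper_force: 54.9
```

```bash
python3 -c "from h import *; look('14')"
```

```text
[0.5891 0.323  0.066 ] [0.989 0.148] 0.024 [-0.6  1.2 -1.9] [-1.11  0.88  0.89  1.63 -0.78  1.02 -1.39]
side [(85, [0.5662, -0.0255]), (99, [0.6324, 0.0233]), (22, [0.6277, 0.201]), (24, [0.6164, 0.2691]), (39, [0.6001, 0.295])]
top [(55, [0.6343, 0.0226]), (43, [0.5677, -0.027]), (87, [0.5465, 0.3662])]
```

>>> {"op": "move_arm", "data": {"commands": [[0,0.05,-0.2,0,0,0],[0,0.2,-0.45,0,0,0],[0,0.5,-0.45,0,0,0],[0,0.7,-0.45,0,0,0]]}}

```text
time_s: 41.65
tool_pos: [0.6066, 0.212, 0.136]
orientation: [3.133, 0.225, 0.003]
contact_force: [0.3, -1.0, -2.7]
finger_gap: 0.0235
gripper_force: 54.9
```

>>> {"op": "move_arm", "data": {"commands": [[0,0.3,0,0,0,0],[0,0.6,0,0,0,0],[0,0.83,0,0,0,0]]}}

```text
time_s: 41.95
tool_pos: [0.6233, 0.0882, 0.1345]
orientation: [3.133, 0.224, -0.001]
contact_force: [1.1, -0.8, -2.6]
finger_gap: 0.0239
gripper_force: 54.9
```

>>> {"op": "move_arm", "data": {"commands": [[0,0.3,0,0,0,0],[0,0.6,0,0,0,0],[0,0.83,0,0,0,0],[0,0.83,0,0,0,0],[0,0.83,0,0,0,0]]}}

```text
time_s: 42.45
tool_pos: [0.6409, -0.0332, 0.1341]
orientation: [-3.133, -0.222, 0.002]
contact_force: [0.3, 0.8, -1.9]
finger_gap: 0.0236
gripper_force: 54.9
```

```bash
python3 -c "from h import *; look('15')"
```

```text
[ 0.6409 -0.0332  0.1341] [0.99  0.141] 0.0236 [ 0.3  0.8 -1.9] [-0.62  0.75  0.95  1.68 -0.68  1.07 -0.89]
side [(85, [0.5662, -0.0255]), (99, [0.6324, 0.0233])]
top [(54, [0.5898, 0.3518]), (123, [0.5552, 0.369])]
```

>>> {"op": "move_arm", "data": {"commands": [[0,0,0.25,0,0,0],[0,0,0.45,0,0,0],[0,0,0.505,0,0,0],[0,0,0.505,0,0,0]]}}

```text
time_s: 42.95
tool_pos: [0.6402, -0.0294, 0.0579]
orientation: [-3.131, -0.23, 0.006]
contact_force: [-0.1, -0.9, -1.5]
finger_gap: 0.0239
gripper_force: 55.0
```

>>> {"op": "move_arm", "data": {"commands": [[0,-0.08,0,0,0,0],[0,-0.16,0,0,0,0],[0,-0.24,0,0,0,0],[0,-0.32,0,0,0,0],[0,-0.4,0,0,0,0],[0,-0.48,0,0,0,0],[0,-0.56,0,0,0,0],[0,-0.64,0,0,0,0],[0,-0.72,0,0,0,0],[0,-0.8,0,0,0,0]]}}

```text
time_s: 43.95
tool_pos: [0.6234, 0.088, 0.058]
orientation: [-3.133, -0.226, 0.003]
contact_force: [-0.1, -1.5, -1.9]
finger_gap: 0.0235
gripper_force: 55.0
```

```bash
python3 -c "from h import *; look('16')"
```

```text
[0.6234 0.088  0.058 ] [0.99  0.144] 0.0235 [-0.1 -1.5 -1.9] [-0.79  0.83  0.88  1.75 -0.77  0.95 -1.01]
side [(13, [0.6644, -0.0751]), (85, [0.5662, -0.0255]), (15, [0.6327, 0.0649]), (122, [0.612, 0.1132])]
top [(54, [0.5892, 0.3517]), (124, [0.555, 0.3691]), (42, [0.5673, -0.0268])]
```

Lump is riding well on the blade; continuing into the pan.

>>> {"op": "move_arm", "data": {"commands": [[0,-0.08,0,0,0,0],[0,-0.16,0,0,0,0],[0,-0.24,0,0,0,0],[0,-0.32,0,0,0,0],[0,-0.4,0,0,0,0],[0,-0.48,0,0,0,0],[0,-0.56,0,0,0,0],[0,-0.64,0,0,0,0],[0,-0.72,0,0,0,0],[0,-0.8,0,0,0,0]]}}

```text
time_s: 45.05
tool_pos: [0.6061, 0.2068, 0.058]
orientation: [-3.133, -0.226, 0.003]
contact_force: [0.2, 0.3, -2.2]
finger_gap: 0.0238
gripper_force: 55.0
```

>>> {"op": "move_arm", "data": {"commands": [[0,-0.08,-0.014,0,0,0],[0,-0.16,-0.027,0,0,0],[0,-0.24,-0.04,0,0,0],[0,-0.32,-0.05,0,0,0],[0,-0.4,-0.05,0,0,0],[0,-0.48,-0.05,0,0,0],[0,-0.56,-0.05,0,0,0],[0,-0.64,-0.05,0,0,0],[0,-0.72,-0.05,0,0,0],[0,-0.72,-0.05,0,0,0]]}}

```text
time_s: 46.05
tool_pos: [0.5883, 0.3013, 0.0657]
orientation: [3.123, 0.208, -0.018]
contact_force: [-13.1, -4.3, 12.5]
finger_gap: 0.0295
gripper_force: 52.4
```

```bash
python3 -c "from h import *; look('17')"
```

```text
[0.5883 0.3013 0.0657] [0.991 0.132] 0.0295 [-13.1  -4.3  12.5] [-1.1   0.87  0.9   1.65 -0.77  1.02 -1.39]
side [(85, [0.5662, -0.0255]), (17, [0.6269, 0.1727]), (19, [0.617, 0.2482]), (155, [0.5388, 0.3553])]
top [(42, [0.5676, -0.0272]), (74, [0.5438, 0.3644])]
```

Force has risen and the gap has widened, so the pusher has probably slipped in the grip. Backing off a little and looking.

>>> {"op": "move_arm", "data": {"commands": [[0,0.05,0,0,0,0],[0,0.1,0,0,0,0],[0,0.15,-0.02,0,0,0],[0,0.15,-0.02,0,0,0],[0,0.15,-0.02,0,0,0]]}}

```text
time_s: 46.65
tool_pos: [0.5868, 0.2932, 0.0683]
orientation: [-3.129, -0.229, 0.026]
contact_force: [-19.2, 1.2, 13.4]
finger_gap: 0.0248
gripper_force: 54.2
```

```bash
python3 -c "
from h import *; look('18')
cv2.imwrite('pics/s18b.png',cv2.resize(cv2.imread('pics/side18.png')[170:380,190:390],None,fx=2.8,fy=2.8,interpolation=cv2.INTER_CUBIC))"
```

```text
[0.5868 0.2932 0.0683] [0.989 0.146] 0.0248 [-19.2   1.2  13.4] [-1.08  0.86  0.89  1.66 -0.77  1.02 -1.35]
side [(84, [0.5663, -0.0256]), (20, [0.626, 0.1617]), (21, [0.6165, 0.2303]), (155, [0.5388, 0.3553])]
top [(42, [0.5675, -0.0267]), (44, [0.5395, 0.359])]
```

View pics/s18b.png

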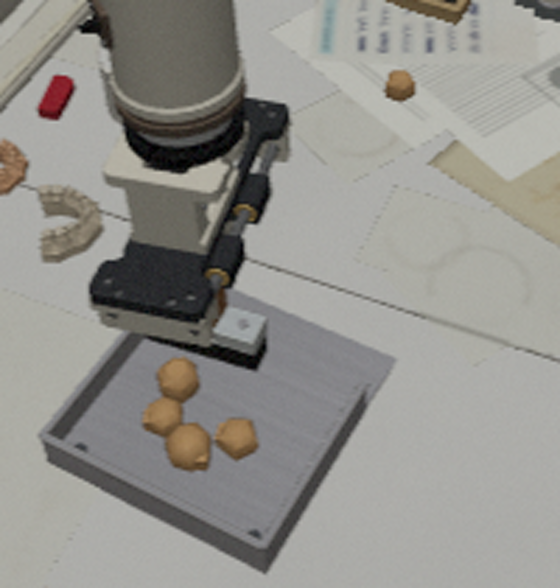

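Four lumps lie well inside the pan, at crop (178,378), (162,415), (190,445) and (238,437). The pusher's +x end is wedged against the side wall, so I'm easing it inward and then lifting.

>>> {"op": "move_arm", "data": {"commands": [[-0.03,0,0,0,0,0],[-0.06,0.02,-0.02,0,0,0],[-0.08,0.03,-0.08,0,0,0],[-0.08,0.05,-0.2,0,0,0],[-0.08,0.1,-0.4,0,0,0],[-0.08,0.1,-0.45,0,0,0],[-0.08,0.1,-0.45,0,0,0]]}}

```text
time_s: 47.45
tool_pos: [0.5865, 0.2738, 0.1387]
orientation: [-3.131, -0.224, -0.004]
contact_force: [0.1, 1.0, -2.3]
finger_gap: 0.0245
gripper_force: 53.6
```

```bash
python3 - <<'E'
from h import *
look('19')
# blade/channel silhouette numerically: predicted channel corners for aligned pusher, and brightness map
st=get_state(); p=np.array(st['tool_pos']); M=R.from_rotvec(st['orientation']).as_matrix()
s=load('side19'); base=p+M@[0,0,.0535]
for X,Y,Z in [(-.046,-.013,.038),(.046,-.013,.038),(-.046,-.013,.022),(.046,-.013,.022),(-.045,-.011,0),(.045,-.011,0),(-.045,.011,0)]:
    print((X,Y,Z),np.round(proj(s,base+M@[X,Y,-Z]),1))
g=cv2.cvtColor(np.array(s['pixels']),cv2.COLOR_RGB2GRAY)
u,v=map(int,proj(s,base)); print(u,v)
for r in range(v-24,v+24): print(r,''.join('%x'%(x//16) for x in g[r,u-40:u+40]))
E
```

```text
[0.5865 0.2738 0.1387] [0.99  0.142] 0.0245 [ 0.1  1.  -2.3] [-1.12  0.76  0.97  1.67 -0.7   1.09 -1.37]
side [(84, [0.5661, -0.0257]), (18, [0.6695, 0.057]), (23, [0.656, 0.1359]), (155, [0.5388, 0.3553])]
top [(42, [0.5675, -0.0267])]
(-0.046, -0.013, 0.038) [288.9 262. ]
(0.046, -0.013, 0.038) [243.  253.1]
(-0.046, -0.013, 0.022) [289.3 267.5]
(0.046, -0.013, 0.022) [243.9 258.6]
(-0.045, -0.011, 0) [289.7 274. ]
(0.045, -0.011, 0) [246.1 265.3]
(-0.045, 0.011, 0) [292.9 265.5]
269 265
241 0111110112223222222222233322222322222211222347aaaaaaaaaaaaaaaaaaaaaaaaaaaaaaaaaa
242 11101111011111122232222454222222222221022228aaaaaaaaaaaaaaaaaaaaaaaaaaaaaaaaaaaa
243 22111110011111111112223332222223222211122228aaaaaaaaaaaaaaaaaaaaaaaaaaaaaaaaaaaa
244 66554321111111111110111112232232222211343228aaaaaaaaaaaaaaaaaaaaaaaaaaaaaaaaaaaa
245 666666655432101111111110111111222221124442269aaaaaaaaaaaaaaaaaaaaaaaaaaaaaaaaaaa
246 345566666666554321111111101111111100134432269aaaaaaaaaaaaaaaaaaaaaaaaaaaaaaaaaaa
247 422356666666666666543220111111100111135543259aaaaaaaaaaaaaaaaaaaaaaaaaaaaaaaaaaa
248 543456
[... 2774 characters left out ...]
89aaaaaaaaaaaaaaaaaa
281 aaaaaaaaaa887544445788878888778888887878788777877778788778777889aaaaaaaaaaaaaaaa
282 aaaaaaaa98875444445688888888888788888877778887777887777888788777889aaaaaaaaaaaaa
283 aaaaaaaa8876344444688788888887787777888777788787777878877778888777889aaaaaaaaaaa
284 aaaaaaa9886443444578888888888877787887887887878888777788877887888877889aaaaaaaaa
285 aaaaaa98875344445788888888887888878888788887878778878888887778888888778889aaaaaa
286 aaaaaa8875433445788888888888888888777887778878777878888878887888888888877789aaaa
287 aaaa98875344444688888888888878888787877887887888888888888877888888778888788789aa
288 aaaa9875344444688888888888888888888888877778878888888887878887788888887888888888
```

```bash
cat > fit.py <<'E'
from h import *
from scipy.optimize import least_squares
def fit(s,st,pts):
    p=np.array(st['tool_pos']); M=R.from_rotvec(st['orientation']).as_matrix(); base=p+M@[0,0,.0535]
    piv=p+M@[0,0,-.019]
    def res(q,w=True):
        Q=R.from_euler('xyz',[q[4],q[2],q[3]]).as_matrix(); r=[]
        for (X,Y,Z),uv in pts:
            l=np.array([X,Y,.0535-Z+.019]); r+=list(np.array(proj(s,piv+M@(Q@l+[q[0],0,q[1]])))-uv)
        return np.r_[r,np.array(q)*[100,100,10,10,25]*.2] if w else r
    o=least_squares(res,np.zeros(5)); return o.x, np.round(res(o.x,False),1)
E
python3 - <<'E'
from fit import *
pts=[((.045,-.011,0),(241.3,260.7)),((-.045,-.011,0),(281.7,272.6)),((-.045,.011,0),(286.5,266)),((-.046,-.013,.022),(282.7,266.5)),((-.046,-.013,.038),(281.7,261.7)),((.046,-.013,.022),(240,255.3))]
x,r=fit(load('side19'),get_state(),pts); print('dx,dz mm',x[:2]*1000,'pitch,yaw,roll(tool) deg',np.degrees(x[2:]),r)
# reference: same on the clean grip s9
E
```

```text
dx,dz mm [10.96394969 -3.03852238] pitch,yaw,roll(tool) deg [ 0.10581158  6.07774373 -0.2924332 ] [-0.1  0.5  1.1  0.9  0.7 -0.8 -0.5  0.6 -0.  -0.1 -1.1 -0.9]
```

The momentary grip slackening let the pusher slide about 11 mm along its length and turn 6°. I'll carry it behind the last lump, set it down and regrip.

>>> {"op": "move_arm", "data": {"commands": [[-0.175,0.773,0,0,0,0],[-0.175,0.773,0,0,0,0],[-0.175,0.773,0,0,0,0]]}}

```text
time_s: 47.85
tool_pos: [0.5736, 0.1488, 0.1352]
orientation: [3.131, 0.216, -0.007]
contact_force: [0.3, -1.2, -2.5]
finger_gap: 0.0245
gripper_force: 53.6
```

>>> {"op": "move_arm", "data": {"commands": [[-0.175,0.773,0,0,0,0],[-0.175,0.773,0,0,0,0],[-0.175,0.773,0,0,0,0]]}}

```text
time_s: 48.15
tool_pos: [0.564, 0.0305, 0.1355]
orientation: [3.131, 0.216, -0.006]
contact_force: [0.6, 0.0, -2.1]
finger_gap: 0.0241
gripper_force: 53.6
```

>>> {"op": "move_arm", "data": {"commands": [[-0.175,0.773,0,0,0,0],[-0.175,0.773,0,0,0,0],[-0.175,0.773,0,0,0,0],[-0.175,0.773,0,0,0,0],[-0.175,0.773,0,0,0,0]]}}

```text
time_s: 48.65
tool_pos: [0.5559, -0.0813, 0.1351]
orientation: [-3.132, -0.225, 0.006]
contact_force: [0.9, 0.9, -3.1]
finger_gap: 0.0246
gripper_force: 53.6
```

```bash
python3 -c "from h import *; look('20')
s=load('top20'); print([l for l in lumps(s) if .4<l[2][0]<.7 and l[2][1]>.2]); s=load('side20'); h=cv2.cvtColor(np.array(s['pixels']),cv2.COLOR_RGB2HSV)
u,v=map(int,proj(s,(.555,.35,.02))); mask('side20',u-35,v-20,u+35,v+25); print(u-35,v-20)"
```

```text
[ 0.5559 -0.0813  0.1351] [0.99  0.143] 0.0246 [ 0.9  0.9 -3.1] [-0.64  0.63  1.    1.89 -0.64  0.98 -0.78]
side [(85, [0.5662, -0.0255]), (154, [0.5388, 0.3553])]
top [(63, [0.5996, 0.3349]), (52, [0.5943, 0.3656]), (65, [0.5657, 0.3813]), (55, [0.54, 0.3612])]
[(63, [247.2, 196.1], [0.5996, 0.3349]), (52, [237.3, 197.7], [0.5943, 0.3656]), (65, [231.8, 206.7], [0.5657, 0.3813]), (55, [237.9, 215.0], [0.54, 0.3612])]
...................######.............................................
..................########............................................
.................##########...........................................
................############..........................................
...............#############..........................................
...............#############..........................................
...............#############..........................................
...............#############..........................................
...............##############.........................................
...............##############..........
[... 1824 characters left out ...]
..##############........###..........................
...................#############......................................
....................############......................................
.....................###########......................................
........................#######.......................................
......................................................................
......................................................................
......................................................................
......................................................................
......................................................................
232 298
```

>>> {"op": "move_arm", "data": {"commands": [[0,0,0.25,0,0,0],[0,0,0.45,0,0,0],[0,0,0.53,0,0,0],[0,0,0.55,0,0,0],[0,0,0.55,0,0,0],[0,0,0.55,0,0,0]]}}

```text
time_s: 49.35
tool_pos: [0.5554, -0.0795, 0.0561]
orientation: [-3.128, -0.228, 0.006]
contact_force: [-12.8, 4.7, 26.1]
finger_gap: 0.0248
gripper_force: 54.3
```

>>> {"op": "move_arm", "data": {"commands": [[0,0,0,0,0,0],[0,0,0,0,0,0],[0,0,0,0,0,0],[0,0,0,0,0,0],[0.073,0,-0.02,0,0,0.05],[0.073,0,-0.02,0,0,0.05],[0.073,0,-0.02,0,0,0.05]], "hand": 0.5}}

```text
time_s: 50.05
tool_pos: [0.567, -0.0802, 0.0563]
orientation: [3.14, 0.067, -0.004]
contact_force: [0.5, -0.2, -0.0]
finger_gap: 0.0456
gripper_force: 0.0
```

>>> {"op": "move_arm", "data": {"commands": [[0,0,0,0,0,0],[0,0,0,0,0,0],[0,0,0,0,0,0],[0,0,0,0,0,0],[0,0,0,0,0,0],[0,0,0,0,0,0],[0,0,0,0,0,0]], "hand": 1, "force": 58}}

```text
time_s: 50.75
tool_pos: [0.5669, -0.0801, 0.0566]
orientation: [-3.141, -0.062, 0.004]
contact_force: [-0.5, 0.7, 0.4]
finger_gap: 0.0235
gripper_force: 58.0
```

```bash
python3 -c "
from h import *; look('21')
st=get_state(); p=np.array(st['tool_pos']); M=R.from_rotvec(st['orientation']).as_matrix(); s=load('side21'); base=p+M@[0,0,.0535]
for q in [(.045,-.011,0),(-.045,-.011,0),(-.045,.011,0),(-.046,-.013,.022),(-.046,-.013,.038),(.046,-.013,.022),(.046,-.013,.038)]: print(q,np.round(proj(s,base+M@[q[0],q[1],-q[2]]),1))
g=cv2.cvtColor(np.array(s['pixels']),cv2.COLOR_RGB2GRAY); u,v=map(int,proj(s,base))
print(u-38)
for r in range(v-22,v+16): print(r,''.join('%x'%(x//16) for x in g[r,u-38:u+38]))"
```

```text
[ 0.5669 -0.0801  0.0566] [0.999 0.039] 0.0235 [-0.5  0.7  0.4] [-0.57  0.76  0.9   1.9  -0.77  0.88 -0.79]
side [(85, [0.5662, -0.0255]), (154, [0.5389, 0.3552])]
top [(63, [0.5995, 0.3352]), (53, [0.5941, 0.3656]), (62, [0.5655, 0.3815]), (54, [0.5398, 0.3614])]
(0.045, -0.011, 0) [322.  188.4]
(-0.045, -0.011, 0) [355.1 196.2]
(-0.045, 0.011, 0) [357.6 190.9]
(-0.046, -0.013, 0.022) [355.7 190.3]
(-0.046, -0.013, 0.038) [356.  185.4]
(0.046, -0.013, 0.022) [321.3 182.3]
(0.046, -0.013, 0.038) [321.3 177.5]
301
167 aaaa999999aaaa8654455666655565555566656555545432211112677638aaaaaaaaaaaa9545
168 aaaaa99999aaaa8555556665555565665655656566655432211114676448aaaaaaaaaaaa8433
169 a99aa99999aaaa866555555565665655565556565556543221113676548aaaaaaaaaaaaa8433
170 a99aa99999aaaaa97656555666666565565655533455543221226776479aaaaaaaaaaaaa8433
171 aaaaa99999aaaaaaa98876666565565666556553235654325755776446789aaaaaaaaaaa8343
172 aaaa999999aaaaaaa9889aaa8566665565555555545654336777765467679aaaaaaaaaaaaaa8
173 aaaaa9889aaaaaaa99889aaaa989856655556555555554234677753466579aaaaaaaaaaaaaaa
174 aaaa998899
[... 1796 characters left out ...]
aab977777778aaaaaaaaaaa9aaaa8328aaaaaaaaaa9aaaaaaaa9
197 aaaaaabbbbbbbbbbbbaaaaaaaaa9677777779aaaaaaaa9aaaaaaaaaaaaaa9aaaaaaaaaaaaa99
198 aaaaaaabbabbbbbbabbbaaaaaaa9677777779aaaaaa9aaa99aaaaaaaaaa9aaaaaaaaaaa99aaa
199 aaaaaaaaaabbbbbbbbbbaaaaaa977777777668aaa9aaaa9aaaaaaaaaaaaaaaaaaaaaa99aaaaa
200 aaaaaaaa9abbbbbbbbbbabaaaa956667776558aaaaaa9aaaaaaaaaaaaaaaaaaaaaa99aaaaaaa
201 aaaaaaaaaaabbbbbbababbbbaa844556665558bbaaaaaaaaaaaaaaaaaaaaaaaaa99aaaaaaaaa
202 aaaaaaaaa99aabbbabbbbbbbb9644555544448bbbaaaaaaaaaaaaaaaaaaaaaaa9aaaaaaaaaaa
203 aaaaaaa99aaaaabbbbbbbbbbbb944444444448abbbaaaaaaaaaaaaaaaaaaaa9aaaaaaaaaaaa9
204 aaaaa99aaaaaaaabbbbbbbbbbb93444444438abbbbbaaaaaaaaaaaaaaaaa9aaaaaaaaaaaaaaa
```

Grip is square again (pads flush, gap 23.5 mm), with the pusher centre about 4 mm to −x of the TCP. Pushing the last lump now.

>>> {"op": "move_arm", "data": {"commands": [[0,0,-0.015,0,0,0],[0,-0.08,-0.015,0,0,0],[0,-0.16,-0.015,0,0,0],[0,-0.24,-0.015,0,0,0],[0,-0.32,-0.015,0,0,0],[0,-0.4,-0.015,0,0,0],[0,-0.48,-0.015,0,0,0],[0,-0.56,-0.015,0,0,0],[0,-0.64,-0.015,0,0,0],[0,-0.72,-0.015,0,0,0],[0,-0.8,-0.015,0,0,0]]}}

```text
time_s: 51.95
tool_pos: [0.5624, 0.0407, 0.0589]
orientation: [-3.141, -0.062, 0.003]
contact_force: [-0.1, 0.1, -2.9]
finger_gap: 0.0238
gripper_force: 58.0
```

```bash
python3 -c "from h import *; look('22')"
```

```text
[0.5624 0.0407 0.0589] [0.999 0.039] 0.0238 [-0.1  0.1 -2.9] [-0.79  0.75  0.92  1.92 -0.78  0.88 -1.  ]
side [(44, [0.5695, -0.0038]), (103, [0.5584, 0.067]), (155, [0.5388, 0.3553])]
top [(117, [0.5969, 0.3487]), (64, [0.5655, 0.3814]), (56, [0.5398, 0.3612])]
```

>>> {"op": "move_arm", "data": {"commands": [[0,-0.08,0,0,0,0],[0,-0.16,0,0,0,0],[0,-0.24,0,0,0,0],[0,-0.32,0,0,0,0],[0,-0.4,0,0,0,0],[0,-0.48,0,0,0,0],[0,-0.56,0,0,0,0],[0,-0.64,0,0,0,0],[0,-0.72,0,0,0,0],[0,-0.8,0,0,0,0]]}}

```text
time_s: 53.05
tool_pos: [0.5576, 0.1607, 0.0589]
orientation: [-3.141, -0.062, 0.003]
contact_force: [0.2, -0.7, -2.1]
finger_gap: 0.0238
gripper_force: 58.0
```

>>> {"op": "move_arm", "data": {"commands": [[0,-0.08,0,0,0,0],[0,-0.16,0,0,0,0],[0,-0.24,0,0,0,0],[0,-0.32,0,0,0,0],[0,-0.36,0,0,0,0]]}}

```text
time_s: 53.55
tool_pos: [0.5554, 0.2157, 0.0588]
orientation: [-3.14, -0.065, 0.003]
contact_force: [-0.3, -0.2, -2.1]
finger_gap: 0.0235
gripper_force: 58.0
```

>>> {"op": "move_arm", "data": {"commands": [[0,-0.08,-0.014,0,0,0],[0,-0.16,-0.027,0,0,0],[0,-0.24,-0.04,0,0,0],[0,-0.32,-0.05,0,0,0],[0,-0.4,-0.05,0,0,0],[0,-0.48,-0.05,0,0,0],[0,-0.54,-0.05,0,0,0],[0,-0.54,-0.05,0,0,0]]}}

```text
time_s: 54.35
tool_pos: [0.5519, 0.2969, 0.0661]
orientation: [-3.14, -0.066, 0.004]
contact_force: [-1.1, 0.4, -4.0]
finger_gap: 0.0232
gripper_force: 58.0
```

```bash
python3 -c "from h import *; look('23')"
```

```text
[0.5519 0.2969 0.0661] [0.999 0.042] 0.0232 [-1.1  0.4 -4. ] [-1.16  0.83  0.92  1.76 -0.79  0.97 -1.45]
side [(19, [0.5792, 0.1722]), (21, [0.5767, 0.2408]), (60, [0.5594, 0.2678]), (156, [0.5487, 0.3201]), (154, [0.5388, 0.3552])]
top []
```

>>> {"op": "move_arm", "data": {"commands": [[0,0.05,-0.2,0,0,0],[0.02,0.2,-0.5,0,0,0],[0.05,0.5,-0.6,0,0,0],[0.0755,0.78,-0.6,0,0,0],[0.0755,0.78,-0.6,0,0,0]]}}

```text
time_s: 54.95
tool_pos: [0.5698, 0.168, 0.1584]
orientation: [3.138, 0.042, 0.001]
contact_force: [-0.4, -0.9, -2.7]
finger_gap: 0.024
gripper_force: 58.0
```

>>> {"op": "move_arm", "data": {"commands": [[0.0755,0.78,0,0,0,0],[0.0755,0.78,0,0,0,0],[0.0755,0.78,0,0,0,0]]}}

```text
time_s: 55.25
tool_pos: [0.5841, 0.0535, 0.1571]
orientation: [3.138, 0.048, -0.001]
contact_force: [-0.9, -0.6, -3.0]
finger_gap: 0.024
gripper_force: 58.0
```

>>> {"op": "move_arm", "data": {"commands": [[0.0755,0.78,0,0,0,0],[0.0755,0.78,0,0,0,0],[0.0755,0.78,0,0,0,0]]}}

```text
time_s: 55.55
tool_pos: [0.5994, -0.0632, 0.1571]
orientation: [3.137, 0.047, -0.002]
contact_force: [0.6, -0.7, -3.2]
finger_gap: 0.0236
gripper_force: 58.0
```

>>> {"op": "move_arm", "data": {"commands": [[0.0755,0.3,0,0,0,0.02],[0.0755,0.6,0,0,0,0.0475],[0.0755,0.78,0,0,0,0.0475],[0.0755,0.78,0,0,0,0.0475],[0.0755,0.78,0,0,0,0.0475],[0.0755,0.78,0,0,0,0.0475]]}}

```text
time_s: 56.15
tool_pos: [0.6162, -0.1699, 0.1558]
orientation: [-3.139, 0.093, 0.004]
contact_force: [0.3, 0.6, -2.2]
finger_gap: 0.0239
gripper_force: 58.0
```

```bash
cat > mapp.py <<'E'
from h import *
import sys
def show(n):
    st=get_state(); p=np.array(st['tool_pos']); M=R.from_rotvec(st['orientation']).as_matrix(); s=load(n); base=p+M@[0,0,.0565]
    for q in [(.045,-.011,0),(-.045,-.011,0),(-.045,.011,0),(-.046,-.013,.022),(-.046,-.013,.038),(.046,-.013,.022),(.046,-.013,.038)]: print(q,np.round(proj(s,base+M@[q[0],q[1],-q[2]]),1))
    g=cv2.cvtColor(np.array(s['pixels']),cv2.COLOR_RGB2GRAY); u,v=map(int,proj(s,base))
    print(u-38)
    for r in range(v-22,v+14): print(r,''.join('%x'%(x//16) for x in g[r,u-38:u+38]))
if __name__=='__main__':
    look(sys.argv[1]); show('side'+sys.argv[1])
E
python3 mapp.py 24
```

```text
[ 0.6162 -0.1699  0.1558] [ 0.998 -0.059] 0.0239 [ 0.3  0.6 -2.2] [-0.43  0.74  1.    1.67 -0.68  1.12 -0.87]
side [(154, [0.5488, 0.3203]), (156, [0.5389, 0.3554])]
top [(62, [0.5997, 0.3352]), (52, [0.5941, 0.3656]), (63, [0.5654, 0.3816]), (52, [0.5504, 0.3267]), (54, [0.5396, 0.3617])]
(0.045, -0.011, 0) [317.7 134.5]
(-0.045, -0.011, 0) [349.2 142.9]
(-0.045, 0.011, 0) [352.6 138.5]
(-0.046, -0.013, 0.022) [349.6 136.2]
(-0.046, -0.013, 0.038) [349.9 130.8]
(0.046, -0.013, 0.022) [317.  127.6]
(0.046, -0.013, 0.038) [316.9 122.3]
297
114 5555222223269aaaaaaaaaaaaaa999875555555554333238aaabaaaaaaaaaaaaaaaaaaaaabaa
115 4554211101148a9999a9aaaaaa9989975555555544333228baaaaaaaaaaaaaaaaaaaaaabaaab
116 45569a822111489998999999999876655555555554333228ababbaaaaaaaaaaaaaaaaabbbaaa
117 55568aaaaaaa87a998788888888888875555555554333228baaaaaaaaaaaaaaaaaaaaaaaaaaa
118 55558aaaaaaaa99a99888888999999985555555544333228babbaaaaaaaaaaaaaaaaaaaaabba
119 55558aaaaaaaaaaaa9999999999999aa8444455544333328aabbaaaaaaaaaaabaaaaaaaaaaab
120 55558aaaaaaaaaaaaaaaaaaaa99888997333434444333228aabbaaaaaaaaaaaaa
[... 1660 characters left out ...]
aaaaa99aaaaaaaa98889bba84322008aaaaaaaaaaaaaaaaaaaaa
142 aaaaaa99aabbbbaaaaaaaaabaaaaaa99aaaaaa99889aaabbbbb9358aaaaaaaaaaaaaaaaaaaaa
143 aa98aaaaaaaabbaaaaaaaaaaaaaa99aa99aaaaa99aaaabbbbbaaaaaaaaaaaaaaaaaaaaaaaaaa
144 aaaaaaaaaaaaaaaaaaaaaaaaaaaaa99aa9aaaaaaaaaaaabaaaaaaaaaaaaaaaaaaaaaaaaaa999
145 aaaaaaaaaaaaaaa9999a9999aaaaaa99aaaaaaaaaa99aabbbaaaaaaaaaaaaaaaaaaaaaaaaaaa
146 aaaaaaaaaaaaaaaaa999a9645679aaaa999aaaaaaaaaabbbbabaabbbbaabbababbaaaaaabaaa
147 aaaa9aaaaaaaaaaaaa9987411123579a999aaaaaaaaaabbbaabbbbbbabbaaaaaaaaaabaaabaa
148 aaaa9a9aaaaaaaaaaaa97411111111256789aaaaaaaaabbabbabbbbaaabbbabbaaababbaabab
149 aaaaa99aaaaaaaaaaa98621111111111123579aaaaaaaabbababbbbbaaaaaaaaaaaaaaaaabbb
```

```bash
python3 - <<'E'
from fit import *
pts=[((.045,-.011,0),(319.5,134.7)),((-.045,-.011,0),(350.8,142.7)),((-.045,.011,0),(354.3,138.2)),((-.046,-.013,.022),(351,135.7)),((-.046,-.013,.038),(350.8,130.7)),((.046,-.013,.022),(318.6,128)),((.046,-.013,.038),(318.3,123.2))]
st=get_state(); x,r=fit(load('side24'),st,pts); print('dx,dz mm',x[:2]*1000,'pitch,yaw,roll deg',np.degrees(x[2:]),r)
# mat in this same picture: wood mask outline
s=load('side24'); im=np.array(s['pixels'])[135:190,295:375]; h=cv2.cvtColor(im,cv2.COLOR_RGB2HSV); g=cv2.cvtColor(im,cv2.COLOR_RGB2GRAY)
for r,row in enumerate(g[9:48]): print(144+r,''.join('%x'%(v//16) for v in row))
E
```

```text
dx,dz mm [-1.73954552  2.90700457] pitch,yaw,roll deg [-2.09176035  1.24084823 -1.38474418] [ 0.1  0.2  0.1 -0.   0.  -0.1 -0.1  0.3  0.1 -0.1 -0.1  0.1 -0.1 -0.3]
144 aaaaaaaaaaaaaaaaaaaaaaaaaaaaaaa99aa9aaaaaaaaaaaabaaaaaaaaaaaaaaaaaaaaaaaaaa99999
145 aaaaaaaaaaaaaaaaa9999a9999aaaaaa99aaaaaaaaaa99aabbbaaaaaaaaaaaaaaaaaaaaaaaaaaaaa
146 aaaaaaaaaaaaaaaaaaa999a9645679aaaa999aaaaaaaaaabbbbabaabbbbaabbababbaaaaaabaaaaa
147 aaaaaa9aaaaaaaaaaaaa9987411123579a999aaaaaaaaaabbbaabbbbbbabbaaaaaaaaaabaaabaaaa
148 aaaaaa9a9aaaaaaaaaaaa97411111111256789aaaaaaaaabbabbabbbbaaabbbabbaaababbaababaa
149 aaaaaaa99aaaaaaaaaaa98621111111111123579aaaaaaaabbababbbbbaaaaaaaaaaaaaaaaabbbba
150 aaa99aa999aaaaaa9a99862111111111111112124579aaaaaaaaaaaaaaaaaaaaaaaaaaaaabbaaaba
151 aaaa99aaaa99aa9999987411011111111111111111125779aaaaaaaaaaaaaaaaaaaaaaababbaaabb
152 aaaaa99aaaa9999999874111111111111112111111111122579aaaaaaaaaaaaaaaaaaaaaaababbaa
153 aaaaaa99aaaa9999997511111111111111111111111111111125679aaaaaaaaaabbbaaaaaaaaabbb
154 aaaaaaaaaaaaa999975111111111111111111111111111110111123579aaaaaaaaaaaaaaaaaabaab
1
[... 1678 characters left out ...]
4786679aaaaaaaaaaaaa
175 aabaabaaaa99899aaaaaaaaaaaaaaaa99aaaaaa9aaaaaa845544444444448aa9899aaaaaaaaaaaaa
176 abaabbbaaa98889aaaaaaa9999aaaaa9889aaaaaaaaaaaa99a84444444438aaa99aaaaaaaaaaaaaa
177 aaaabbaaaa98889aaaaaaa9899aaaa9999aaaaaaaaaaaaa99aaaa8444448aa98889aaaaaaaaaaaaa
178 aabbaaaaaa98899aaaaaaaa8789aaa98899aaaa999aaaa9889aaaaaa848aaa98999aaaaaaaaaaaaa
179 abaabbaaaa99899aaaaaaaa989aaaa99aaaaaa9889aaaa9889aaaa9999aaaa99889aaaaaaaaaaaaa
180 aabbbbaaaa9889aaaaaaaa98789aaaaaaaaaaa98889aaa99999aaa999aaaaa9999aaaaaaaaaaaaaa
181 abbbbbaaaa9889aaaaaaaa99aaaaaa9989aaaa999aaaaa98899aaa9889aaaa98889aaaaaaaaaaaaa
182 aaaaaaaaa98889aaaaaaaaa99aaaaa9778aaaa98889aaaa999aaaa9899aaa987789aaaaaaaaaaaaa
```

>>> {"op": "move_arm", "data": {"commands": [[0.01,-0.005,0.2,0,0,-0.008],[0.01,-0.005,0.35,0,0,-0.008],[0.01,-0.005,0.43,0,0,-0.008],[0.01,-0.005,0.46,0,0,-0.008],[0.01,-0.005,0.47,0,0,-0.008],[0.01,-0.005,0.475,0,0,-0.008],[0.01,-0.005,0.475,0,0,-0.008]]}}

```text
time_s: 56.95
tool_pos: [0.6183, -0.1709, 0.086]
orientation: [3.141, -0.068, -0.001]
contact_force: [0.1, -0.9, -2.9]
finger_gap: 0.0239
gripper_force: 58.0
```

```bash
python3 mapp.py 25
```

```text
[ 0.6183 -0.1709  0.086 ] [ 0.999 -0.043] 0.0239 [ 0.1 -0.9 -2.9] [-0.39  0.82  0.92  1.71 -0.75  1.01 -0.81]
side [(152, [0.5488, 0.3203]), (156, [0.5389, 0.3554])]
top [(119, [0.5972, 0.3488]), (67, [0.5657, 0.381]), (55, [0.5498, 0.3265]), (59, [0.5401, 0.3608])]
(0.045, -0.011, 0) [317.4 155.6]
(-0.045, -0.011, 0) [347.8 164. ]
(-0.045, 0.011, 0) [350.9 159.5]
(-0.046, -0.013, 0.022) [348.2 157.9]
(-0.046, -0.013, 0.038) [348.5 153. ]
(0.046, -0.013, 0.022) [316.7 149.4]
(0.046, -0.013, 0.038) [316.6 144.5]
296
135 aaaaaaaaaaaaaaaaaaa99865665555555565455554333248bbaaaaaaaaaaaaaaaaaaaaaaaaaa
136 aaaaaaaaaaaaaaaaaaaaa99ba96665565655556544333248bbbabaaaaaaaaaaaaaaaaaaaaaaa
137 aaaaaaaaaaaaaaaaaaa9ababbaa997665565556554333248bbbbaaaaaaaaaaaaaaaaaaaaaaaa
138 aaaaaaaaaaaaaaaaa9ababbaaaaaaaa85565555544333238bbbbbaaaaaaaaaaaaaaaaaaaaaaa
139 aaaaaaaaaaaaaaaaaababaaaaaaaaaa85555556644332238bbbbbaaaaaaaaaaaaaaaaaaaaaaa
140 aaaaaaaaaaaa99bbaaaaaaaaaaaaaaa85555555544333248bbabaaaaaaaaaaaaaaaaaaaaaaaa
141 aaaaaaaaaa99aabaaaaaaaaaaa9999974555555544333238ababaaaaaaaaaaaaaaaaaaaaaaaa
142 aaaaaaa9
[... 1636 characters left out ...]
532211110111111111111100101000111111114676448aaaaaaa
163 aaaaaaa99a8544444445677778765222111111111111111111111111111123676538aaaaaaaa
164 aaaaaaa99a965444444444456777787532121111111111101111111111122677638aaaaaaaaa
165 aaaaaaaaaa964444444444444456787777652211101112111101112111114786448aaaaaaaaa
166 aaaaaaaaaa99998445555454444444677877875211111111111011111113677538aaaaaaaaaa
167 aaaaaaaaaa99999aaaa8555554444444456787777532111111111111112687638aaaaaaaaaaa
168 aaaaaaaaaa99999aaaaaaaaa85555444444456777777652111111111124676438aaaaaaaaaaa
169 aaaaaa99aa99999aaaaaaa9989aa845544444444567777774321111113676438aaaaaaaaaaaa
170 aaaaaa99aa99999aaaaaaa9889aaaaa855544444444567777766422225775479aaaaaaaaaaaa
```

>>> {"op": "move_arm", "data": {"commands": [[0,-0.01,0.006,0,0,0.004],[0,-0.01,0.013,0,0,0.004],[0,-0.01,0.016,0,0,0.004],[0,-0.01,0.016,0,0,0.004]]}}

```text
time_s: 57.45
tool_pos: [0.6181, -0.1693, 0.0845]
orientation: [-3.14, 0.082, 0.001]
contact_force: [-4.1, 2.6, 9.7]
finger_gap: 0.0241
gripper_force: 58.0
```

>>> {"op": "move_arm", "data": {"commands": [[0,0,0,0,0,0],[0,0,0,0,0,0],[0,0,0,0,0,0],[0,0,0,0,0,0]], "hand": 0.4}}

```text
time_s: 57.85
tool_pos: [0.6178, -0.1691, 0.0825]
orientation: [3.141, -0.081, -0.003]
contact_force: [-0.4, 0.3, -0.3]
finger_gap: 0.0515
gripper_force: 0.0
```

```bash
python3 mapp.py 26 | tail -40
```

```text
(-0.046, -0.013, 0.038) [348.3 154.5]
(0.046, -0.013, 0.022) [316.6 150.7]
(0.046, -0.013, 0.038) [316.6 145.8]
295
136 aaaaaaaaaaaaaaaaaa9866566555555565532355543333238bbbbbaaaaaaaaaaaaaaaaaaaaaa
137 aaaaaaaaaaaaaaaaaaaa9ab97666555565554456533333238bbaabaaaaaaaaaaaaaaaaaaaaaa
138 aaaaaaaaaaaaaaaaaa99bbbaaaa9655556655556533333248bbbbbaaaaaaaaaaaaaaaaaaaaaa
139 aaaaaaaaaaaaaaaaabbbabaaaaaaa86555655655663333259babbbaaaaaaaaaaaaaaaaaaaaaa
140 aaaaaaaaaaaaa99abaaaaaaaaaaaa96555555555543333259abbabaaaaaaaaaaaaaaaaaaaaaa
141 aaaaaaaaaaa99baaaaaaaaaaaaa999655555555443333338bbbabbaaaaaaaaaaaaaaaaaaaaaa
142 aaaaaaaa99abbabbaaaaaaaaaa9998655555555433333328ababbaaaaaaaaaaaaaaaaaaaaaaa
143 aaaa98aaaaababbaaaaaaaaaaa9987655555554433333228bababaaaaaaaaaaaaaaaaaaaaaaa
144 aaaaaaaaaaaaabbaaaaaaaaaa99876555555544433333228baaaaaaaaaaaaaaaaaaaaaaaaaa9
145 aaaaaaaaaaabaaaaa999aa99999998655555554433333228bbbbbbaaaaaaaaaaaaaaaaaaaaaa
146 aaaaaaaaaaaaaaaaaaa999a8799999964455554433333238bbbababbbaabbaababbbabaabaaa
147 aaaaaaaaaaaaaaaaaaaa9986655689998744444433333258999aababbbaaaaababbabaabaabb
148 aaaaaa9a
[... 1231 characters left out ...]
777765212111111111111110100000111111113576538aaaaaaa
164 aaaaaaaa99a965444454454456777787532221111111111111111011112112677638aaaaaaaa
165 aaaaaaaaaaa965545454444444456777777652221121121111111111121114776438aaaaaaaa
166 aaaaaaaaaaa99998445554444544444677777775211111111111111111113677548aaaaaaaaa
167 aaaaaaaaaaa999999aaa8555554444444456787777522111111111111112677638aaaaaaaaaa
168 aaaaaaaaaaa99999aaaaaaaaa84545444444446777777652111111111114776448aaaaaaaaaa
169 aaaaaaa99aa99999aaaaaaa9989aa855544444444567777775321111113677548aaaaaaaaaaa
170 aaaaaaa99aa99999aaaaaaa9899aaaaa955454444444566777776521126776479aaaaaaaaaaa
171 aaaaaaaaaaa99999aaaaaaa9889aaaaaaaa85544444444445777777655776446789aaaaaaaaa
```

>>> {"op": "move_arm", "data": {"commands": [[0,0,-0.15,0,0,0],[0,0,-0.4,0,0,0],[0,0,-0.7,0,0,0],[0,0,-0.9,0,0,0],[0,0,-0.9,0,0,0]]}}

```text
time_s: 58.45
tool_pos: [0.6205, -0.1709, 0.2227]
orientation: [3.139, -0.082, 0.009]
contact_force: [-0.0, 0.2, -0.6]
finger_gap: 0.0551
gripper_force: 0.0
```

>>> {"op": "move_arm", "data": {"commands": [[-0.8,-1,0,0,0,0],[-0.8,-1,0,0,0,0],[-0.8,-1,0,0,0,0],[-0.8,-1,0,0,0,0],[-0.8,-1,0,0,0,0],[-0.8,-1,0,0,0,0]]}}

```text
time_s: 59.05
tool_pos: [0.5055, -0.0112, 0.2174]
orientation: [-3.14, 0.075, 0.004]
contact_force: [-0.4, -0.1, 0.7]
finger_gap: 0.0546
gripper_force: 0.0
```

```bash
python3 - <<'E'
from h import *
look('27')
s=load('side27'); g=cv2.cvtColor(np.array(s['pixels']),cv2.COLOR_RGB2GRAY)
print('side from col 300')
for r in range(127,180): print(r,''.join('%x'%(x//16) for x in g[r,300:368]))
t=load('top27'); g=cv2.cvtColor(np.array(t['pixels']),cv2.COLOR_RGB2GRAY)
print('top from col 392')
for r in range(166,219): print(r,''.join('%x'%(min(x*1.7,255)//16) if 0 else '%x'%int(min(int(x)*1.7,255)//16) for x in g[r,392:432]))
E
```

```text
[ 0.5055 -0.0112  0.2174] [ 0.999 -0.048] 0.0546 [-0.4 -0.1  0.7] [-0.99  0.46  1.23  1.95 -0.5   1.08 -1.16]
side [(154, [0.5487, 0.3205]), (155, [0.5389, 0.3553])]
top [(62, [0.5997, 0.3347]), (53, [0.5942, 0.3653]), (61, [0.5656, 0.3816]), (53, [0.5503, 0.3265]), (55, [0.5401, 0.3613])]
side from col 300
127 aaaaaaaaaaaaaaaaaaaaa99aaa975653355656565565555555565556556655544420
128 aaaaaaaaaaaaaaaaaaaaaaaaaa975555565666556555556655655555665665544211
129 aaaaaaaaaaaaaaaaa99aaaaaaa975655656566656555556666565655566655542001
130 aaaaaaaaaaaaaaaaaaaaaaa987766555556655656666555556565666656555542011
131 aaaaaaaaaaaaaaaaaaaaaaa865676455555665556556665556655655334565541110
132 aaaaaaaaaaaaaaaaaaa99aaa999a8333445565666655556555655654222455541011
133 aaaaaaaaaaaaaaaaaaaaaaaaaaaa8333333345556656555655556555332465542102
134 aaaaaaaaaaaaaaaaaaaaaaaaaaa9832333333333455666566555565555455658a833
135 aaaaaaaaaaaaaaaaaaaaabaaaaa9733233333333324896655666566555565558aaaa
136 aaaaaaaaaaaaaaaaa9abbbbaaaaa8333333333333239bb965556565655556568aaaa
137 aaaaaaaaaaaaaaa9abbbbaaaaaaa8333333333333248bb96555555555
[... 4779 characters left out ...]
ccccbca7422101258abaabccc
204 bccccccca99bccccccccb963211102589a989abc
205 cbccccccbaabbcccccccb85311101268a987789a
206 bcccccccaabcbccccccc974321101268a9877779
207 bccccccbabbccccccccb953210101368aa977777
208 ccccccbbabccccccccca742110002269bba87777
209 bccccbbaabccccccccb9632210001369bbba9777
210 bbccccbabccccccccca7421111011368abbba997
211 bbbccbaabccccccccb96322211112369abcccba9
212 bbbbbbaccccccccccb84333343333468bbcccccb
213 bbbbbbbccdccccccba74345566656679bbccccdc
214 baaaaabcddcccdccb954567766666679bccccccb
215 baaa9accdddcccdcb7457aa87777779abbbccccb
216 bba99bcddddddcdca647abbaa9aa9aabbbcccccb
217 aaa9acddddddddcb8558bccbbbbbbbbbcccccccc
218 aa99bcddddddddca7469bcbbcccbcccccccccccc
```

```bash
python3 - <<'E'
from h import *
from scipy.optimize import least_squares
s=load('side27')
def fit(pts,x0):
    def res(q):
        c,n=np.cos(q[2]),np.sin(q[2]); r=[]
        for (X,Y,Z),uv in pts: r+=list(np.array(proj(s,(q[0]+c*X-n*Y,q[1]+n*X+c*Y,Z)))-uv)
        return r
    o=least_squares(res,x0); print(o.x[:2].round(4),np.degrees(o.x[2]).round(1),np.round(o.fun,1))
fit([((.07,.04,.028),(305.8,160.4)),((-.07,.04,.028),(353.9,173.6)),((-.07,-.04,.028),(364.3,158.8)),((.07,-.04,.028),(319.9,145.4))],[.61,-.17,0])
fit([((.046,.013,.05),(318,150.9)),((.046,.013,.066),(317.8,146.2)),((-.046,.013,.05),(351.4,158.4)),((-.046,.013,.066),(350.5,154.3)),((.017,.012,.066),(328,148.3)),((-.017,.012,.066),(340,151.2)),((-.046,-.013,.066),(354,150))],[.61,-.17,0])
E
```

```text
[ 0.6121 -0.1673] -4.0 [ 0.2 -0.1 -0.4  1.1  0.9 -0.7 -0.8 -0.5]
[ 0.6124 -0.1682] -0.6 [ 0.2  0.2  0.3  0.  -1.1  0.7  0.  -0.1  0.3  0.2  0.3  0.2 -0.1 -1.2]
```

```bash
python3 - <<'E'
from h import *
a=np.array(load('s7')['pixels'])[143:190,372:440].astype(int); b=np.array(load('side27')['pixels'])[143:190,372:440].astype(int)
d=abs(a-b).max(2); print('pyramid diff',d.mean(),(d>40).sum())
print(hand_in())
E
```

```text
pyramid diff 2.435544430538173 0
the job is handed in; nothing more can be done
None
```

I handed the job in at about 59 s: five rings stacked as a pyramid on the cradle, all five lumps swept into the scrap pan, and the pusher standing on its mat within about 1 mm of centre and roughly 3° of its long axis (both estimated from the last side image).

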